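# Unmould, clear away and present a praline dish

### The arm

A 6-joint arm with a two-finger parallel gripper is mounted at the origin on a cart in front of the work surface, level with it; the furniture and walls round the work are solid. World frame = base frame: x ahead of the robot, y to its left, z up, the work surface at z = 0. Lengths are in m, angles in degrees, forces in N, time in s.
With the tool pointing down it reaches from about 0.275 to 0.725 m from the base axis. Payload 5.6 kg.
Tool frame: the origin (TCP) lies at the very end of the fingers, on their centre line; the grasp point (between the pads) lies 19 mm behind it (env.tcp_to_grasp is the distance from the TCP to the grasp point, in m); z points along the fingers, x is the direction in which the jaws open and shut, and the axes are right-handed (so a half turn about z gives the same grasp; the last joint's range is limited). The gripper opens to 85 mm and grips with 20 to 120 N. Pads are 22 mm wide; open, the fingers measure 114 mm over their backs; the gripper's body (76 mm by 85 mm) begins 54 mm behind the grasp point. The pads swing forward as they close: fully open they stand 13 mm farther back than shut.
Start: joints at [-58.006, 14.616, 6.199, 0, -81.583, -16.306], TCP at [0.149, -0.53, 0.231] pointing down, gripper open.
Joint ranges: [-168.99, 168.99], [-69.2, 112.95], [-62.41, 85.93], [-164.36, 98.24], [-168.68, -3.75], [-174.98, 174.98]. Speed limits (degrees/s): [147.25, 147.25, 180, 180, 180, 180].

### API

Orientations are given as a 3x3 rotation matrix whose columns are the frame's x, y, z axes.
In Python, from plant import env gives the robot as it stands.
- The arm moves only by the tool apply_moves, never from a script. Its argument "deltas" is a list of rows, each an object of numbers: "tx", "ty", "tz": the shift along the world's x, y, z in cm; "turn": the turn about the world's z in degrees. A call has 1 to 10 rows; each row is the pose to reach, as a shift and turn from the pose commanded when the call began; what a row does not reach only later rows make up. A row lasts 1/10 s, in which the tool goes at most 50 mm and 8.59 degrees, less where a joint would pass 70% of its speed; a pose out of reach is approached as far as the arm can. A call with a gripper value outside its range is refused whole. "grip" is the opening, from 0 (shut) to 1 (fully open), set as the call begins (left out, the last holds). The fingers move at their own pace and stop on an object; "force" is the grip in N (left out, the last holds). Time passes only in rows, so rows that repeat a pose let the fingers close. It gives the time, the measured TCP pose, the force and the opening at its end, in the units of the state.
- env.sense(): the state, without advancing time (a new reading comes with each control period).
- env.capture(name): name is "side" or "top" or "wrist"; returns (picture, depth): 420x560x3 uint8, red, green, blue; 420x560 float32, m along the optical axis (not along the pixel's ray), 0 where there is no reading.
- env.calibration(name): a dict with "fx", "fy", "cx", "cy" (pixels), "D" ([k1, k2, p1, p2, k3] as OpenCV has them; the pictures are not rectified), "origin" and "orientation" of the camera in the world. Camera axes: x right, y up, looking along -z (the intrinsics and any distortion apply to the point x, -y, -z); pixel columns grow to the right and rows downward; lengths in m; the calibration is good to about 2 mm. A picture is of the moment at which its call begins: read the wrist's pose just before it. calibration takes no time and is no camera call; for the wrist camera it gives the pose at the moment of the call.
- env.sign_off(): hands the job in, once; it reports no verdict.
The state is a dict: "time": time; "joints": joint angles; "dq": joint speeds; "effort": joint torques, N m; "tcp_pos": TCP position; "ee_rot": TCP orientation; "wrist_force": force on the tool from outside, world axes, zero at the start; "torque": the same for the moment, N m; "opening": finger opening in m.
Only numpy, scipy, OpenCV 4.12 (cv2) and the standard library are available. Lean on these libraries where they do the work, as an engineer would, in place of code of your own. Each camera call takes 0.05 s, during which the arm holds its last target.

### The job

Lift the forming ring off the praline in the steel dish, put it into the open drawer of the cutter box and push the drawer fully shut. Then take the dish by its upright handle, lift it 5 to 12 cm and, keeping it level over the middle of the board with the praline in its middle, turn it in the air through a quarter turn so that the handle points straight along the board's length, back toward the robot. Finish still holding the dish there, steady, and do not push the timer or the squeeze bottle about.

Things in the scene. Friction and masses are not known exactly. Their poses are not given: they have to be found in the camera images.
- cutter_box_drawer0 (a joint): drawer of the low metal cutter box (240 mm deep, 180 wide, 85 high with a fixed top, fixed to the worktop): 0 m = fully shut, at a hard stop; grows as it opens toward the robot; starts open by 0.12 to 0.14. Slides lightly (about 1 N plus slight damping) and is simply pushed home
- drawer_floor (a point): middle of the drawer tray's inner floor, 22 mm above the worktop, moving with the drawer; x points into the box (shutting direction), z up. Tray inside: 195 mm long (x), 138 mm wide (y), walls 41 mm high; its front wall's inner side is at x = -97 mm. Open from above only from there to the box's lid edge, at x = -103 mm + the joint value
- cutter_box_drawer0_handle (a point): middle of the drawer's straight round bar handle, 11 mm thick and 100 mm long across the front, 35 mm in front of the front panel, 47 mm above the worktop; moves with the drawer and has the axes of drawer_floor
- board: rectangular wooden serving board fixed on the worktop, 220 mm long along its own x axis (which points away from the robot), 170 mm along its y axis, 15 mm thick; origin at the middle of its underside, z up
- dish: round shallow steel dish on the board, 152 mm across, rim 22 mm high, 0.1 to 0.22 kg; inside, a cone rising 10 degrees from the middle. Flat upright handle on the rim at its own -x side, 79 mm from the middle, 8 mm thick (x), 28 mm wide (y), top 75 mm up. Origin: middle of underside, z up. Starts with the handle to the right, square to the board's length within 12 degrees
- dish_middle (a point): lowest point of the dish's inside, a flat spot 9 mm across in its middle, 5 mm above its underside; axes of the dish
- dish_handle (a point): grip point in the middle of the upright handle's thickness and width, 55 mm above the dish's underside (20 mm below the handle's top); axes of the dish
- praline_center (a point): centre of the round, hard, dark brown praline, a loose ball 26 mm across, 15 g, that rolls in the dish
- ring_centre (a point): centre, half-way up, of the open steel forming ring that stands in the middle of the dish round the praline: 51 mm outside diameter, 46 mm inside at the wall, 36 mm high, z along its axis, about 50 g. It stands on the dish's cone, its lower edge 9 mm above the dish's underside
- kitchen_timer: round kitchen timer, 62 mm across, 54 mm high, on the worktop to the left; leave alone; origin at its underside
- squeeze_bottle: loose upright squeeze bottle with a thin nozzle, 45 mm across, 178 mm high, on the worktop to the right; leave alone; origin at its underside
- ring: the same forming ring; origin at the middle of its underside, 18 mm below ring_centre
There are look-alikes about, which are no part of the job. What is shaped like the ring but green or purple is not meant.

How it is judged (in metres and radians):
On the way, in this order (a step that is already met when the one before it is completed fails the run):
1. the ring lies let go in the drawer (x of ring_centre in the frame of drawer_floor between -0.09 and 0.09 m and y of ring_centre in the frame of drawer_floor between -0.065 and 0.065 m and z of ring_centre in the frame of drawer_floor between 0.005 and 0.032 m and contact force between the fingers and ring below 0.05 N), for 0.2 s.
2. the drawer is shut with the ring inside (x of ring_centre in the frame of drawer_floor between -0.09 and 0.09 m and y of ring_centre in the frame of drawer_floor between -0.065 and 0.065 m and z of ring_centre in the frame of drawer_floor between 0.005 and 0.032 m and value of joint cutter_box_drawer0 below 0.01 m), for 0.2 s.
3. the dish is lifted clear of the board in the fingers, before it has been turned (contact force between dish and the fingers above 1 N and contact force between dish and board below 0.05 N and z of dish_middle in the frame of board above 0.027 m and angle between the x axis of dish and the x axis of board, either way round above 0.9 rad), for 0.1 s.
At the end, for the whole second after the job is handed in: Ring in the drawer, drawer open under 10 mm; dish held by the fingers only, raised 26 to 156 mm off the board, level within 8 deg, middle within 50 mm of the board's middle, handle along the board toward the robot within 7.5 deg, under 30 mm/s; praline within 12 mm of the dish's middle (all of step 2 and contact force between dish and the fingers above 1 N and contact force between dish and board below 0.05 N and z of dish_middle in the frame of board between 0.045 and 0.175 m and angle between dish's own z axis and vertical below 0.14 rad and horizontal distance between praline_center and dish_middle below 0.012 m and angle between the x axis of dish and the x axis of board, either way round below 0.13 rad and x of dish_handle in the frame of board below 0 m and horizontal distance between dish_middle and board below 0.05 m and linear speed of dish below 0.03 m/s); the arm keeps its last pose, push and grip.
It fails at once if the praline rolls more than 35 mm from the middle of the dish (distance between praline_center and dish_middle above 0.038 m).
It fails at once if the dish is tilted by more than 17 degrees (angle between dish's own z axis and vertical above 0.3 rad).
It fails at once if the timer or the squeeze bottle is pushed more than 30 mm (distance of any of kitchen_timer, squeeze_bottle from where it was at the start of the episode above 0.03 m).
It also fails if it takes over 67 s, if anything falls off the work surface, if the arm or the gripper's body presses on something with over 40 N, if the wrist force passes 120 N, or if a joint passes its speed limit or range.

## Working session

There is one attempt and no reset: what is moved stays moved. The work goes in short steps, Python scripts to look and compute and a tool call to move; the robot and the scene stay as the last step left them, time stands still between calls to the robot, and variables do not carry over. Pictures are saved under pics/ and viewed, and the job is handed in when it is done.

Besides the shell and the picture viewer there is one more tool, called after "Call:" by a JSON object that holds its "fn" and its "kwargs", one argument or row to a line. apply_moves: Moves the arm, as the interface text tells. Its arguments: {"type":"object","properties":{"deltas":{"type":"array"},"grip":{"type":"number"},"force":{"type":"number"}},"required":["deltas"]}

```bash
mkdir -p pics; ls
cat > h.py <<'E'
import numpy as np, cv2
from plant import env
def cap(n,f):
    c=env.calibration(n); p,d=env.capture(n); cv2.imwrite('pics/'+f+'.png',p[:,:,::-1]); np.savez('pics/'+f+'.npz',p=p,d=d,**{k:np.array(c[k]) for k in c}); return p,d,c
def load(f):
    z=np.load('pics/'+f+'.npz'); return z['p'],z['d'],{k:z[k] for k in z.files if k not in 'pd'}
def ray(c,u,v):
    K=np.array([[c['fx'],0,c['cx']],[0,c['fy'],c['cy']],[0,0,1]],float)
    q=cv2.undistortPoints(np.array([[[u,v]]],float),K,np.array(c['D'],float))[0,0]
    return np.array(c['origin']),np.array(c['orientation'])@np.array([q[0],-q[1],-1])
def onz(c,u,v,z):
    o,r=ray(c,u,v); return o+r*(z-o[2])/r[2]
def pt(c,d,u,v):
    o,r=ray(c,u,v); return o+r*d[int(v),int(u)]
E
python3 - <<'E'
from h import *
print(env.sense())
for n in('top','side','wrist'):
    p,d,c=cap(n,n+'0'); print(n,c['fx'],c['origin'],np.round(c['orientation'],3),c['D'])
print(env.tcp_to_grasp)
E
```

```text
pics
{'time': 0.0, 'joints': array([-5.80073870e+01,  1.46510556e+01,  6.13054855e+00, -2.92746263e-02,
       -8.15820277e+01, -1.63066218e+01]), 'dq': array([-0.02818639, -0.01360764,  0.07851331, -0.06122301,  0.02951007,
       -0.03797802]), 'effort': array([ 7.21322413e-04, -3.86625803e+01,  2.37937599e+01,  5.36506802e+00,
       -6.15290410e-03, -1.70817890e-05]), 'tcp_pos': array([ 0.14863741, -0.52901764,  0.23040773]), 'ee_rot': array([[-2.70292129e-01,  9.62778217e-01, -5.19454144e-04],
       [ 9.62776562e-01,  2.70292627e-01,  1.78553009e-03],
       [ 1.85947410e-03, -1.75035455e-05, -9.99998271e-01]]), 'wrist_force': array([ 0.05443781,  0.17003745, -0.23617412]), 'torque': array([0.00675429, 0.0056203 , 0.00352804]), 'opening': 0.08546009800481646}
top 476.42801404533833 [ 0.39718839 -0.02062417  1.50656518] [[-0.021  0.995 -0.092]
 [-1.    -0.022 -0.003]
 [-0.005  0.092  0.996]] [0.04625686 0.         0.         0.         0.        ]
side 398.94157105434186 [-0.03514426  0.79841945  0.59806372] [[-0.812  0.283 -0.51 ]
 [-0.583 -0.369  0.724]
 [ 0.016  0.885  0.464]] [-0.01717321  0.          0.          0.          0.        ]
wrist 325.0983983353152 [ 0.0704071  -0.55085091  0.37327985] [[-0.271 -0.914 -0.301]
 [ 0.963 -0.257 -0.086]
 [ 0.001 -0.313  0.95 ]] [-0.05404217  0.          0.          0.          0.        ]
0.0187
```

View pics/top0.png

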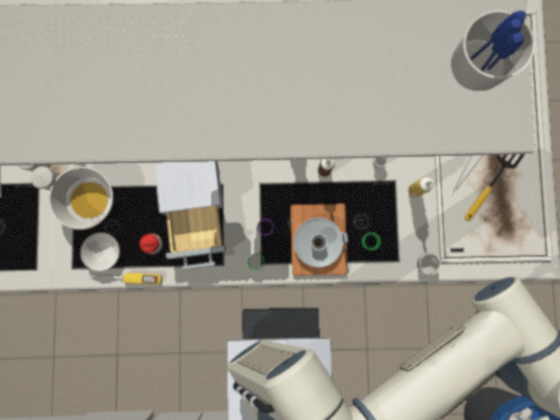

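View pics/side0.png

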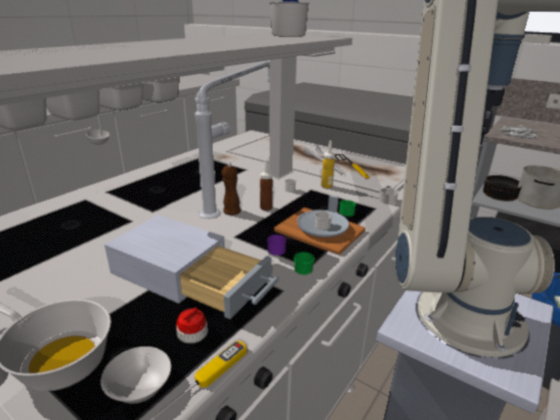

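View pics/wrist0.png

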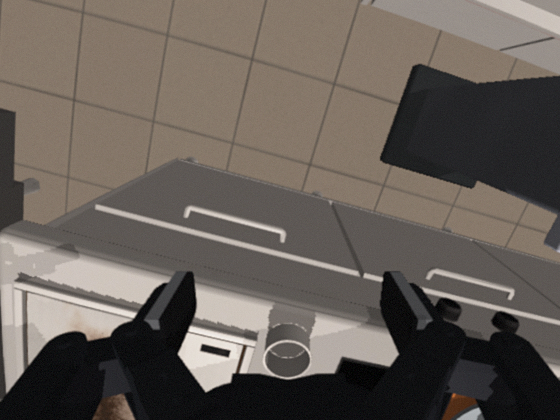

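The top view shows the board and dish with the ring at about (318,241), the dish handle at (346,238), the box drawer at (193,228), the red timer at (150,243) and the bottle at (422,187). The green and purple rings are decoys. Next I'll zoom in.

Run:
```python
from h import *
p,d,c=load('top0')
cv2.imwrite('pics/topz.png',cv2.resize(p[150:290,140:300][:,:,::-1],None,fx=5,fy=4.2,interpolation=cv2.INTER_CUBIC)[:600,:800])
cv2.imwrite('pics/topz1.png',cv2.resize(p[190:290,280:440][:,:,::-1],None,fx=5,fy=5,interpolation=cv2.INTER_CUBIC))
for n,(u,v) in dict(ring=(318,241),shelf=(190,140),shelfedge=(320,150),box=(188,185),drw=(193,228),handle=(198,262),dh=(346,238),timer=(150,243),bottle=(427,184),board=(297,270)).items(): print(n,np.round(pt(c,d,u,v),3))
```

```text
ring [ 0.45  -0.129  0.048]
shelf [0.654 0.172 0.508]
shelfedge [ 0.627 -0.104  0.508]
box [0.626 0.261 0.083]
drw [0.5   0.258 0.024]
handle [0.394 0.246 0.003]
dh [ 0.455 -0.208  0.096]
timer [0.455 0.383 0.053]
bottle [ 0.603 -0.437  0.149]
board [ 0.363 -0.063  0.021]
```

View pics/topz.png

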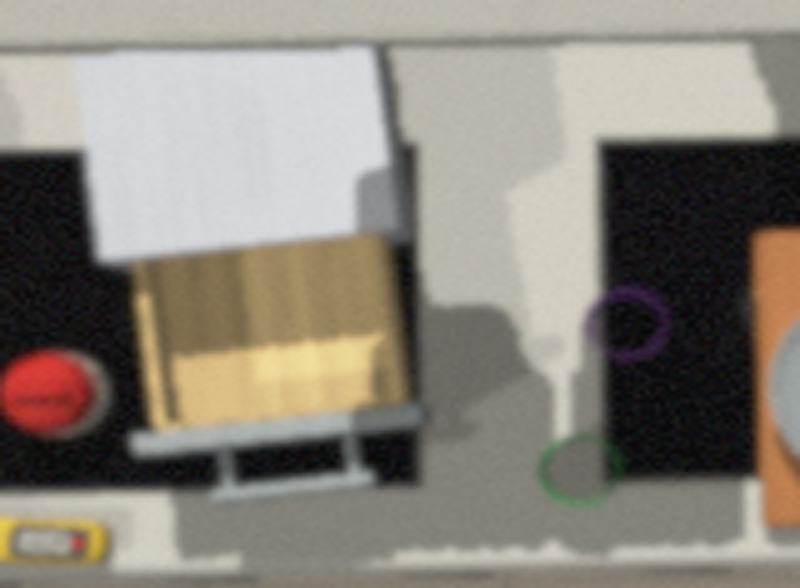

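View pics/topz1.png

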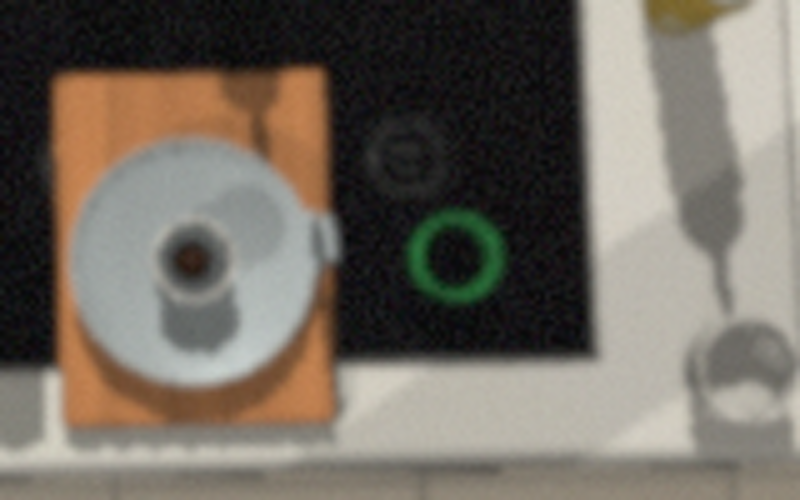

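Run:
```python
from h import *
p,d,c=load('top0')
def Z(X,Y): return 280+(X+.5)/5-.5,190+(Y+.5)/5-.5
hsv=cv2.cvtColor(p,cv2.COLOR_RGB2HSV)
m=cv2.inRange(hsv,(5,100,80),(20,255,255)); m[:,:285]=0;m[:,355:]=0;m[:195]=0;m[285:]=0
ys,xs=np.nonzero(m); P=np.array([onz(c,u,v,.015)[:2] for u,v in zip(xs,ys)],np.float32)
r=cv2.minAreaRect(P); print('board rect',r)
for X,Y in [(52,70),(328,67),(336,426),(66,428)]: print(np.round(onz(c,*Z(X,Y),.015),4))
# dish rim: grayish
print('dish L,R,T,B')
for X,Y in [(68,262),(318,255),(195,136),(195,388)]: print(np.round(onz(c,*Z(X,Y),.037),4))
print('ring L R T B')
for X,Y in [(153,260),(237,260),(193,214),(193,303)]: print(np.round(onz(c,*Z(X,Y),.060),4))
print('handle top corners')
for X,Y in [(318,213),(336,211),(341,262),(322,264)]: print(np.round(onz(c,*Z(X,Y),.090),4))
def W(X,Y): return 140+(X+.5)/5-.5,150+(Y+.5)/4.2-.5
print('lid corners')
for X,Y in [(78,60),(375,48),(391,238),(98,263)]: print(np.round(onz(c,*W(X,Y),.085),4))
print('drawer front top')
for X,Y in [(130,432),(420,405),(423,425),(133,453)]: print(np.round(onz(c,*W(X,Y),.066),4))
print('tray inner');
for X,Y in [(150,430),(132,268),(410,400),(388,235)]: print(np.round(onz(c,*W(X,Y),.063),4))
print('bar')
for X,Y in [(214,494),(373,479)]: print(np.round(onz(c,*W(X,Y),.047),4))
```

```text
board rect ((0.4586558938026428, -0.13139654695987701), (0.1738983392715454, 0.22181572020053864), 89.67120361328125)
[ 0.5706 -0.0465  0.015 ]
[ 0.5686 -0.2201  0.015 ]
[ 0.3445 -0.2174  0.015 ]
[ 0.3467 -0.05    0.015 ]
dish L,R,T,B
[ 0.4488 -0.0532  0.037 ]
[ 0.4498 -0.2071  0.037 ]
[ 0.525  -0.1336  0.037 ]
[ 0.3701 -0.1291  0.037 ]
ring L R T B
[ 0.4481 -0.1042  0.06  ]
[ 0.447  -0.1551  0.06  ]
[ 0.4754 -0.1293  0.06  ]
[ 0.4216 -0.1277  0.06  ]
handle top corners
[ 0.4728 -0.2012  0.09  ]
[ 0.4738 -0.2119  0.09  ]
[ 0.4435 -0.2138  0.09  ]
[ 0.4425 -0.2026  0.09  ]
lid corners
[0.6918 0.3589 0.085 ]
[0.6969 0.1799 0.085 ]
[0.559  0.1716 0.085 ]
[0.5449 0.3468 0.085 ]
drawer front top
[0.4247 0.3322 0.066 ]
[0.4401 0.1577 0.066 ]
[0.4257 0.156  0.066 ]
[0.4097 0.3303 0.066 ]
tray inner
[0.426  0.3209 0.063 ]
[0.5431 0.3319 0.063 ]
[0.4439 0.1641 0.063 ]
[0.5638 0.1763 0.063 ]
bar
[0.3792 0.2858 0.047 ]
[0.3878 0.1892 0.047 ]
```

Call:
{"fn": "apply_moves", "kwargs": {
  "deltas": [
    {"tx": 1,"ty": 1,"turn": 4},
    {"tx": 3,"ty": 4,"turn": 10},
    {"tx": 6,"ty": 7.5,"turn": 17},
    {"tx": 9,"ty": 11,"turn": 25},
    {"tx": 12,"ty": 15,"turn": 33},
    {"tx": 15,"ty": 19,"turn": 41},
    {"tx": 18,"ty": 23,"turn": 49},
    {"tx": 21,"ty": 27,"turn": 57},
    {"tx": 24,"ty": 31,"turn": 65},
    {"tx": 26.5,"ty": 34.5,"turn": 72}
  ],
  "grip": 1,
  "force": 30
}}

```text
schema error: expected keys tx, ty, tz, turn
```

Call:
{"fn": "apply_moves", "kwargs": {
  "deltas": [
    {"tx": 2,"ty": 3,"turn": 5},
    {"tx": 3,"ty": 5,"turn": 8},
    {"tx": 3.5,"ty": 5.6,"turn": 8},
    {"tx": 3.5,"ty": 5.6,"turn": 8},
    {"tx": 3.5,"ty": 5.6,"turn": 8}
  ]
}}

```text
schema error: expected keys tx, ty, tz, turn
```

Run:
```python
from h import *
s=env.sense(); print(s['time'],s['tcp_pos'],np.degrees(np.arctan2(s['ee_rot'][1,0],s['ee_rot'][0,0])),s['joints'])
p,d,c=cap('wrist','w1'); print(c['origin'])
cv2.imwrite('pics/w1z.png',cv2.resize(p[:,:,::-1],(800,600)))
```

```text
0.15 [ 0.14865275 -0.52913102  0.23060871] 105.68668803116867 [-5.80050306e+01  1.46448255e+01  6.14709674e+00 -1.82777431e-02
 -8.15850683e+01 -1.63055891e+01]
[ 0.07040923 -0.55088881  0.37340322]
```

View pics/w1z.png

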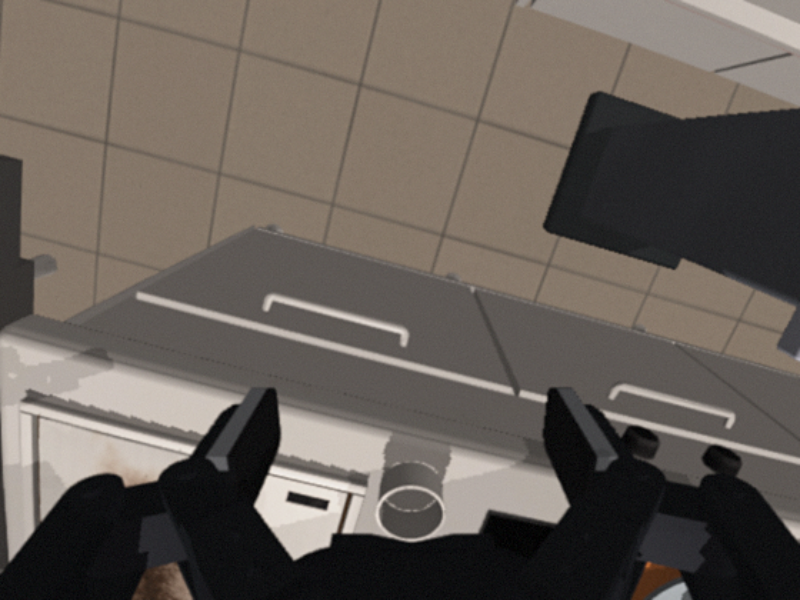

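Call:
{"fn": "apply_moves", "kwargs": {
  "deltas": [
    {"tx": 1,"ty": 1,"tz": 0,"turn": 4},
    {"tx": 3,"ty": 4,"tz": 0,"turn": 10},
    {"tx": 6,"ty": 8,"tz": 0,"turn": 17},
    {"tx": 9,"ty": 12,"tz": 0,"turn": 25},
    {"tx": 12,"ty": 16,"tz": 0,"turn": 33},
    {"tx": 15,"ty": 20,"tz": 0,"turn": 41},
    {"tx": 18,"ty": 24,"tz": 0,"turn": 49},
    {"tx": 21,"ty": 28,"tz": 0,"turn": 57},
    {"tx": 24,"ty": 32,"tz": 0,"turn": 65},
    {"tx": 26.5,"ty": 36,"tz": 0,"turn": 72}
  ],
  "grip": 1,
  "force": 30
}}

```text
time: 1.2
tcp_pos: [0.4147, -0.1675, 0.2313]
ee_rot: [[-0.999, 0.034, 0.0], [0.034, 0.999, 0.0], [-0.0, 0.0, -1.0]]
wrist_force: [0.9, -0.9, 0.0]
opening: 0.0856
```

Call:
{"fn": "apply_moves", "kwargs": {
  "deltas": [
    {"tx": 2,"ty": 4,"tz": 0,"turn": 5},
    {"tx": 3,"ty": 8,"tz": 0,"turn": 8},
    {"tx": 3.5,"ty": 10,"tz": 0,"turn": 8},
    {"tx": 3.5,"ty": 11,"tz": 0,"turn": 8},
    {"tx": 3.5,"ty": 11,"tz": 0,"turn": 8},
    {"tx": 3.5,"ty": 11,"tz": 0,"turn": 8}
  ]
}}

```text
time: 1.8
tcp_pos: [0.4485, -0.06, 0.2313]
ee_rot: [[-0.995, -0.099, -0.0], [-0.099, 0.995, -0.0], [0.0, -0.0, -1.0]]
wrist_force: [-0.2, -0.3, 0.7]
opening: 0.0853
```

Run:
```python
from h import *
s=env.sense(); print(s['time'],s['tcp_pos'],np.degrees(np.arctan2(s['ee_rot'][1,0],s['ee_rot'][0,0])),s['joints'])
p,d,c=cap('wrist','w2'); print(c['origin'])
cv2.imwrite('pics/w2z.png',cv2.resize(p[:,:,::-1],(800,600)))
```

```text
1.8 [ 0.44846608 -0.06000367  0.23131969] -174.32124632887056 [ 1.23392523e+01  3.46933253e+00 -7.25018499e+00  8.79471362e-03
 -7.92862667e+01 -6.66213363e+00]
[ 0.45567464 -0.13990879  0.37410237]
```

View pics/w2z.png

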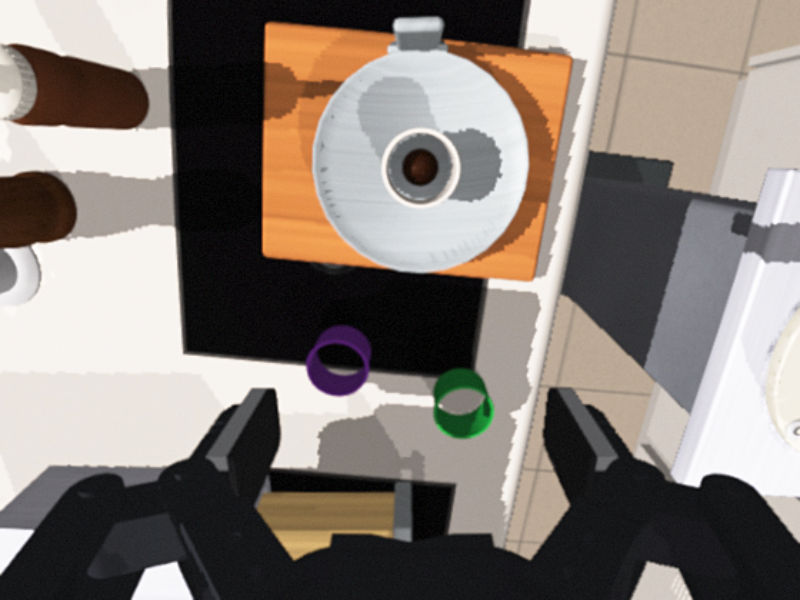

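The wrist view gives a clear look at things. In the 800-wide picture the ring top is centred at (421,168) with the praline inside, the dish spans 314–528, and the handle is at (418,32). Next I'll zoom in on the handle.

Run:
```python
from h import *
p,d,c=load('w2')
cv2.imwrite('pics/w2h.png',cv2.resize(p[5:45,265:325][:,:,::-1],None,fx=12,fy=12,interpolation=cv2.INTER_CUBIC))
def Z(X,Y): return (X+.5)*.7-.5,(Y+.5)*.7-.5
print('board');
B=[onz(c,*Z(*q),.015) for q in [(265,22),(572,56),(537,280),(263,258)]]
for b in B: print(np.round(b,4))
hsv=cv2.cvtColor(p,cv2.COLOR_RGB2HSV)
m=cv2.inRange(hsv,(5,100,60),(20,255,255)); m[200:]=0; m[:,:183]=0; m[:,405:]=0
n,l,st,_=cv2.connectedComponentsWithStats(m); k=[i for i in range(1,n) if st[i,4]>300]
ys,xs=np.nonzero(np.isin(l,k)); P=np.array([onz(c,u,v,.015)[:2] for u,v in zip(xs,ys)],np.float32); print(cv2.minAreaRect(P))
print('dish'); 
for q in [(314,165),(528,165),(418,272)]: print(np.round(onz(c,*Z(*q),.037),4))
print('ring')
for q in [(383,168),(461,168),(421,127),(421,208.5)]: print(np.round(onz(c,*Z(*q),.060),4))
print('praline',np.round(onz(c,*Z(421,167),.033),4))
```

```text
board
[ 0.5653 -0.2148  0.015 ]
[ 0.3489 -0.2145  0.015 ]
[ 0.3449 -0.0494  0.015 ]
[ 0.5648 -0.0458  0.015 ]
((0.4570908546447754, -0.13100813329219818), (0.21866421401500702, 0.16987581551074982), 0.03292518109083176)
dish
[ 0.5225 -0.1221  0.037 ]
[ 0.373  -0.1371  0.037 ]
[ 0.4419 -0.0521  0.037 ]
ring
[ 0.4729 -0.1257  0.06  ]
[ 0.4221 -0.1308  0.06  ]
[ 0.4508 -0.1535  0.06  ]
[ 0.4454 -0.102   0.06  ]
praline [ 0.4476 -0.1279  0.033 ]
```

View pics/w2h.png

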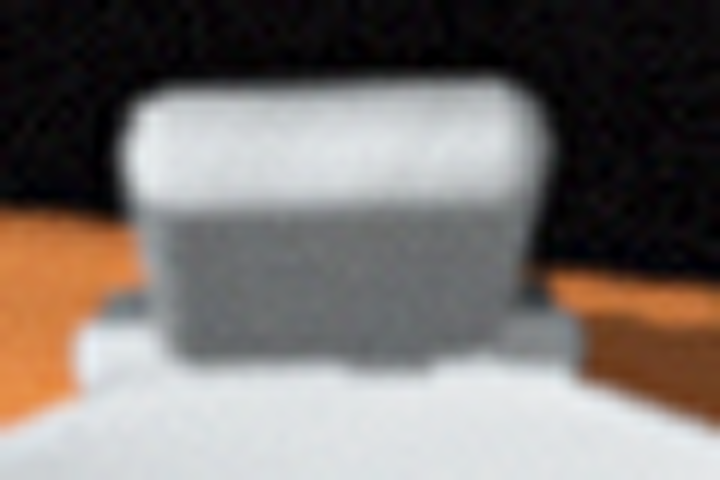

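Run:
```python
from h import *
p,d,c=load('w2')
def Z(X,Y): return 265+(X+.5)/12-.5,5+(Y+.5)/12-.5
A={k:onz(c,*Z(*q),.090) for k,q in dict(L=(122,145),R=(550,140),tl=(170,90),tr=(500,80),bl=(160,212),br=(510,206)).items()}
for k in A: print(k,np.round(A[k],4))
f=lambda a,b: np.degrees(np.arctan2(*(A[a]-A[b])[1::-1]))
print(f('L','R'),f('tl','tr'),f('bl','br'), (A['L']+A['R'])/2,(A['tl']+A['tr']+A['bl']+A['br'])/4)
p,d,c=load('w2')
def Z(X,Y): return (X+.5)*.7-.5,(Y+.5)*.7-.5
# dish rim circle
pts=np.array([onz(c,*Z(*q),.037)[:2] for q in [(314,165),(528,165),(418,272),(340,95),(340,240),(500,238),(503,98)]])
M=np.c_[2*pts,np.ones(len(pts))]; x=np.linalg.lstsq(M,(pts**2).sum(1),rcond=None)[0]; print('circle',x[:2],np.sqrt(x[2]+x[:2]@x[:2]))
```

```text
L [ 0.4724 -0.2043  0.09  ]
R [ 0.4446 -0.2074  0.09  ]
tl [ 0.4696 -0.2079  0.09  ]
tr [ 0.4483 -0.2106  0.09  ]
bl [ 0.4695 -0.2006  0.09  ]
br [ 0.4468 -0.2032  0.09  ]
6.367564785610167 7.34024801100281 6.653108047288514 [ 0.45850676 -0.20587549  0.09      ] [ 0.45854325 -0.20558256  0.09      ]
circle [ 0.4477683  -0.12468457] 0.07472944530943344
```

Call:
{"fn": "apply_moves", "kwargs": {
  "deltas": [
    {"tx": 0,"ty": -2,"tz": 0,"turn": 0},
    {"tx": 0,"ty": -5,"tz": -2,"turn": 0},
    {"tx": 0,"ty": -6.8,"tz": -5,"turn": 0},
    {"tx": 0,"ty": -6.8,"tz": -9,"turn": 0},
    {"tx": 0,"ty": -6.8,"tz": -12,"turn": 0},
    {"tx": 0,"ty": -6.8,"tz": -14.5,"turn": 0},
    {"tx": 0,"ty": -6.8,"tz": -16.5,"turn": 0},
    {"tx": 0,"ty": -6.8,"tz": -18.5,"turn": 0},
    {"tx": 0,"ty": -6.8,"tz": -19.5,"turn": 0},
    {"tx": 0,"ty": -6.8,"tz": -19.5,"turn": 0}
  ]
}}

```text
time: 2.85
tcp_pos: [0.4476, -0.1282, 0.0353]
ee_rot: [[-0.995, -0.098, -0.003], [-0.098, 0.995, -0.0], [0.003, 0.0, -1.0]]
wrist_force: [0.3, 0.5, 0.8]
opening: 0.0855
```

Call:
{"fn": "apply_moves", "kwargs": {
  "deltas": [
    {"tx": 0,"ty": 0,"tz": 0,"turn": 0},
    {"tx": 0,"ty": 0,"tz": 0,"turn": 0},
    {"tx": 0,"ty": 0,"tz": 0,"turn": 0},
    {"tx": 0,"ty": 0,"tz": 0,"turn": 0}
  ],
  "grip": 0.7
}}

```text
time: 3.25
tcp_pos: [0.4491, -0.1275, 0.0369]
ee_rot: [[-0.995, -0.099, 0.001], [-0.099, 0.995, 0.0], [-0.001, -0.0, -1.0]]
wrist_force: [0.2, 0.1, 0.3]
opening: 0.0602
```

Run:
```python
from h import *
s=env.sense(); print(s['time'],s['tcp_pos'],s['opening'],s['wrist_force'])
p,d,c=cap('wrist','w3')
cv2.imwrite('pics/w3z.png',cv2.resize(p[:,:,::-1],(800,600)))
```

```text
3.25 [ 0.44914172 -0.12748014  0.0368806 ] 0.06015957236127909 [0.17522813 0.1046352  0.2770253 ]
```

View pics/w3z.png

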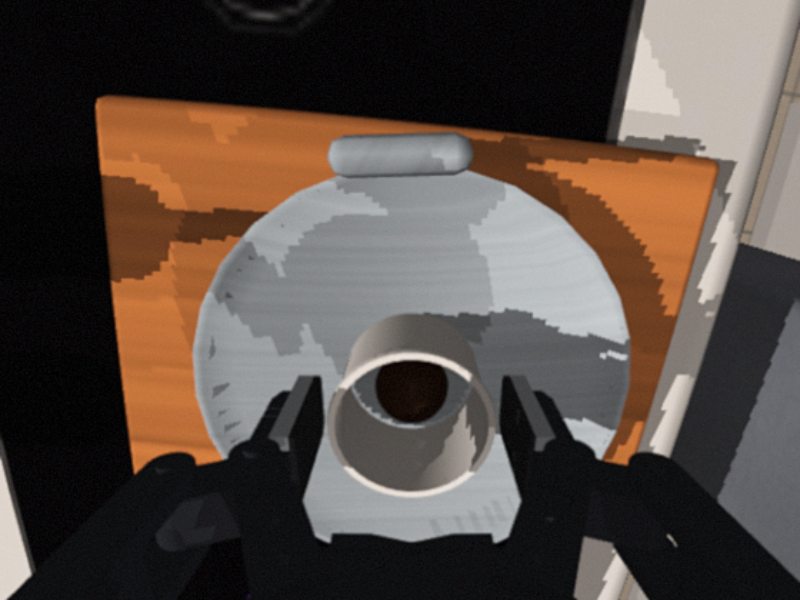

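The ring stands well centred between the pads, with the praline inside at (411,388). I'll close the gripper and lift straight up.

Call:
{"fn": "apply_moves", "kwargs": {
  "deltas": [
    {"tx": 0,"ty": 0,"tz": 0,"turn": 0},
    {"tx": 0,"ty": 0,"tz": 0,"turn": 0},
    {"tx": 0,"ty": 0,"tz": 0,"turn": 0},
    {"tx": 0,"ty": 0,"tz": 0,"turn": 0},
    {"tx": 0,"ty": 0,"tz": 0,"turn": 0},
    {"tx": 0,"ty": 0,"tz": 0,"turn": 0}
  ],
  "grip": 0.4,
  "force": 25
}}

```text
time: 3.9
tcp_pos: [0.4488, -0.1275, 0.0369]
ee_rot: [[-0.995, -0.099, 0.0], [-0.099, 0.995, -0.0], [-0.0, -0.0, -1.0]]
wrist_force: [-1.6, -0.1, 4.8]
opening: 0.0537
```

Call:
{"fn": "apply_moves", "kwargs": {
  "deltas": [
    {"tx": 0,"ty": 0,"tz": 0.5,"turn": 0},
    {"tx": 0,"ty": 0,"tz": 1,"turn": 0},
    {"tx": 0,"ty": 0,"tz": 2,"turn": 0},
    {"tx": 0,"ty": 0,"tz": 3,"turn": 0},
    {"tx": 0,"ty": 0,"tz": 5,"turn": 0},
    {"tx": 0,"ty": 0,"tz": 7,"turn": 0},
    {"tx": 0,"ty": 0,"tz": 10,"turn": 0},
    {"tx": 0,"ty": 0,"tz": 12,"turn": 0},
    {"tx": 0,"ty": 0,"tz": 13,"turn": 0},
    {"tx": 0,"ty": 0,"tz": 13,"turn": 0}
  ]
}}

```text
time: 4.9
tcp_pos: [0.4495, -0.1275, 0.1678]
ee_rot: [[-0.995, -0.099, 0.003], [-0.099, 0.995, 0.0], [-0.003, -0.0, -1.0]]
wrist_force: [0.2, 0.0, -0.1]
opening: 0.0531
```

Run:
```python
from h import *
s=env.sense(); print(s['time'],s['tcp_pos'],s['opening'],s['wrist_force'])
p,d,c=cap('wrist','w4')
cv2.imwrite('pics/w4z.png',cv2.resize(p[:,:,::-1],(800,600)))
```

```text
4.9 [ 0.4495306  -0.12750658  0.16778261] 0.05311871589951323 [ 0.21312896  0.01528337 -0.08425901]
```

View pics/w4z.png

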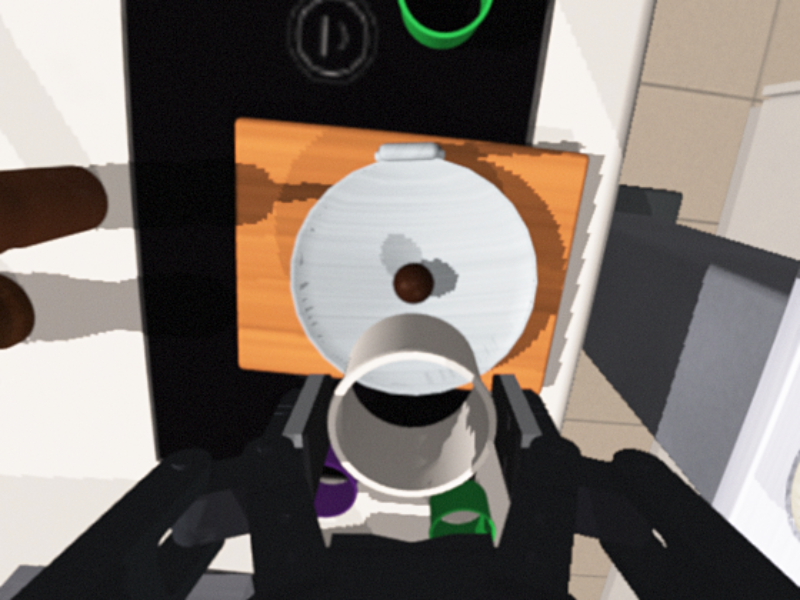

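Call:
{"fn": "apply_moves", "kwargs": {
  "deltas": [
    {"tx": 0,"ty": 1,"tz": 0.5,"turn": 3},
    {"tx": 0,"ty": 3,"tz": 1,"turn": 9},
    {"tx": -0.5,"ty": 7,"tz": 2,"turn": 17},
    {"tx": -1,"ty": 11,"tz": 3,"turn": 25},
    {"tx": -1.5,"ty": 15,"tz": 3,"turn": 33},
    {"tx": -2,"ty": 19,"tz": 3,"turn": 41},
    {"tx": -2,"ty": 23,"tz": 3,"turn": 49},
    {"tx": -2.5,"ty": 27,"tz": 3,"turn": 57},
    {"tx": -3,"ty": 31,"tz": 3,"turn": 65},
    {"tx": -3,"ty": 34,"tz": 3,"turn": 73}
  ]
}}

```text
time: 5.95
tcp_pos: [0.4172, 0.2147, 0.1954]
ee_rot: [[-0.187, -0.982, -0.002], [-0.982, 0.187, -0.001], [0.001, 0.001, -1.0]]
wrist_force: [2.0, -0.5, -0.4]
opening: 0.0535
```

Call:
{"fn": "apply_moves", "kwargs": {
  "deltas": [
    {"tx": 0,"ty": 2,"tz": 0,"turn": 8},
    {"tx": 0,"ty": 3.2,"tz": 0,"turn": 14},
    {"tx": 0,"ty": 3.5,"tz": 0,"turn": 16.3},
    {"tx": 0,"ty": 3.5,"tz": 0,"turn": 16.3},
    {"tx": 0,"ty": 3.5,"tz": 0,"turn": 16.3}
  ]
}}

```text
time: 6.45
tcp_pos: [0.4182, 0.2474, 0.1956]
ee_rot: [[0.087, -0.996, -0.001], [-0.996, -0.087, -0.001], [0.001, 0.001, -1.0]]
wrist_force: [0.2, 0.3, -1.2]
opening: 0.0534
```

Run:
```python
from h import *
s=env.sense(); print(s['time'],s['tcp_pos'],s['opening'],np.degrees(np.arctan2(s['ee_rot'][1,0],s['ee_rot'][0,0])),s['joints'])
p,d,c=cap('wrist','w5'); print(c['origin'])
cv2.imwrite('pics/w5z.png',cv2.resize(p[:,:,::-1],(800,600)))
```

```text
6.45 [0.41818618 0.24741882 0.19560211] 0.053417862588048586 -85.00708929905613 [ 4.91299793e+01  8.25152547e+00 -7.05130985e+00 -1.09249097e-02
 -7.47884162e+01  4.58657708e+01]
[0.49782107 0.25479472 0.33829027]
```

View pics/w5z.png

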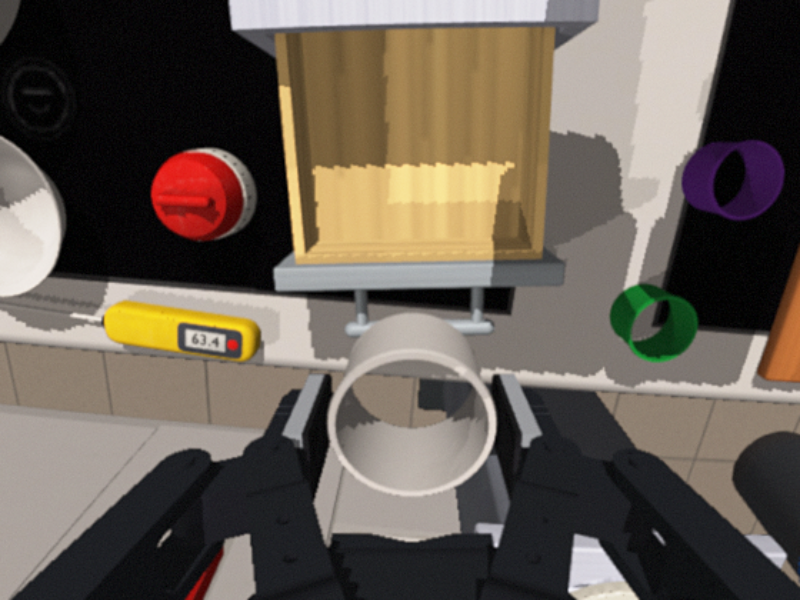

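The drawer is open below the held ring: tray interior spans columns 300–545 and rows 30–255, with the bar handle at (420,327). I'll turn that into positions.

Run:
```python
from h import *
p,d,c=load('w5')
def Z(X,Y): return (X+.5)*.7-.5,(Y+.5)*.7-.5
g=lambda q,z: np.round(onz(c,*Z(*q),z)[:2],4)
print('floor front', g((313,253),.022),g((530,247),.022))
print('front wall panel top', g((276,268),.066),g((563,262),.066))
print('lid edge', g((232,30),.085),g((596,22),.085))
print('bar', g((347,329),.047),g((492,327),.047))
print('side wall tops inner mid', g((300,140),.063),g((548,140),.063))
```

```text
floor front [0.422  0.3165] [0.4394 0.1666]
front wall panel top [0.4213 0.3302] [0.4402 0.1573]
lid edge [0.5463 0.3475] [0.5657 0.1693]
bar [0.3775 0.2876] [0.3874 0.1901]
side wall tops inner mid [0.4965 0.3175] [0.5089 0.1778]
```

Call:
{"fn": "apply_moves", "kwargs": {
  "deltas": [
    {"tx": 1.5,"ty": 0,"tz": 0,"turn": 0.5},
    {"tx": 4,"ty": 0.1,"tz": 0,"turn": 1},
    {"tx": 6.3,"ty": 0.2,"tz": 0,"turn": 1},
    {"tx": 7.3,"ty": 0.25,"tz": -1,"turn": 1},
    {"tx": 7.3,"ty": 0.25,"tz": -4,"turn": 1},
    {"tx": 7.3,"ty": 0.25,"tz": -7,"turn": 1},
    {"tx": 7.3,"ty": 0.25,"tz": -10,"turn": 1},
    {"tx": 7.3,"ty": 0.25,"tz": -12.5,"turn": 1},
    {"tx": 7.3,"ty": 0.25,"tz": -14.5,"turn": 1},
    {"tx": 7.3,"ty": 0.25,"tz": -15.2,"turn": 1}
  ]
}}

```text
time: 7.5
tcp_pos: [0.4898, 0.2485, 0.0415]
ee_rot: [[0.103, -0.995, -0.004], [-0.995, -0.103, -0.003], [0.002, 0.005, -1.0]]
wrist_force: [-0.9, -0.3, 0.1]
opening: 0.0534
```

Call:
{"fn": "apply_moves", "kwargs": {
  "deltas": [
    {"tx": 0,"ty": 0,"tz": -0.3,"turn": 0},
    {"tx": 0,"ty": 0,"tz": -0.5,"turn": 0},
    {"tx": 0,"ty": 0,"tz": -0.6,"turn": 0},
    {"tx": 0,"ty": 0,"tz": -0.6,"turn": 0},
    {"tx": 0,"ty": 0,"tz": -0.6,"turn": 0}
  ]
}}

```text
time: 8.0
tcp_pos: [0.492, 0.2503, 0.0389]
ee_rot: [[0.104, -0.995, 0.001], [-0.995, -0.104, 0.001], [-0.001, -0.001, -1.0]]
wrist_force: [-0.5, 0.2, -0.2]
opening: 0.0533
```

Run:
```python
from h import *
s=env.sense(); print(s['time'],s['tcp_pos'],s['opening'],s['wrist_force'])
p,d,c=cap('wrist','w6')
cv2.imwrite('pics/w6z.png',cv2.resize(p[:,:,::-1],(800,600)))
```

```text
8.0 [0.49202159 0.25025246 0.03890796] 0.053299514427337616 [-0.45457624  0.1773582  -0.24510332]
```

View pics/w6z.png

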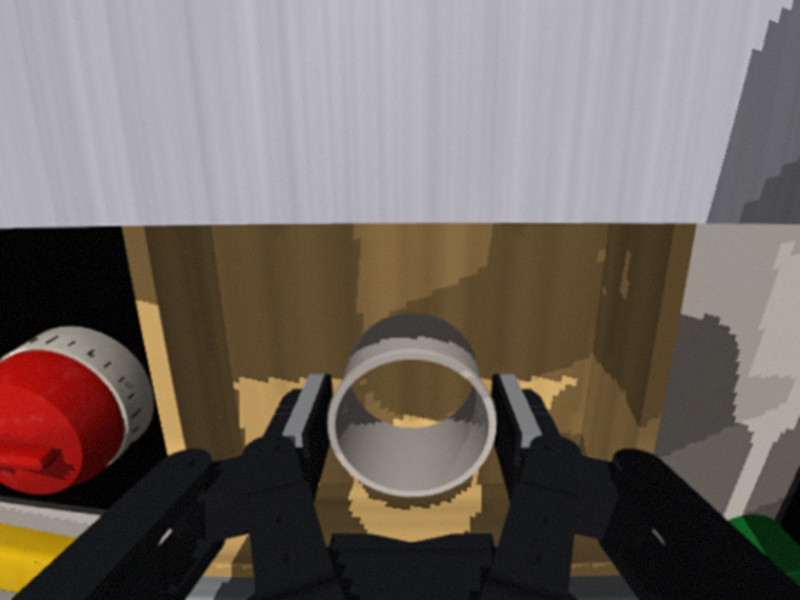

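The ring is inside the tray, centred at (411,420). It is about 4 mm above the floor, so I'll lower it a little and let go.

Call:
{"fn": "apply_moves", "kwargs": {
  "deltas": [
    {"tx": 0,"ty": 0,"tz": -0.2,"turn": 0},
    {"tx": 0,"ty": 0,"tz": -0.35,"turn": 0},
    {"tx": 0,"ty": 0,"tz": -0.4,"turn": 0},
    {"tx": 0,"ty": 0,"tz": -0.4,"turn": 0}
  ]
}}

```text
time: 8.45
tcp_pos: [0.4925, 0.2502, 0.0353]
ee_rot: [[0.105, -0.994, 0.002], [-0.994, -0.105, 0.0], [-0.0, -0.002, -1.0]]
wrist_force: [-1.3, -0.3, 5.0]
opening: 0.0535
```

Call:
{"fn": "apply_moves", "kwargs": {
  "deltas": [
    {"tx": 0,"ty": 0,"tz": 0,"turn": 0},
    {"tx": 0,"ty": 0,"tz": 0,"turn": 0},
    {"tx": 0,"ty": 0,"tz": 0,"turn": 0},
    {"tx": 0,"ty": 0,"tz": 0,"turn": 0}
  ],
  "grip": 0.82
}}

```text
time: 8.85
tcp_pos: [0.4916, 0.25, 0.0341]
ee_rot: [[0.104, -0.995, -0.0], [-0.995, -0.104, -0.0], [0.0, 0.0, -1.0]]
wrist_force: [0.2, -0.1, 0.8]
opening: 0.0697
```

Call:
{"fn": "apply_moves", "kwargs": {
  "deltas": [
    {"tx": 0,"ty": 0,"tz": 1,"turn": 0},
    {"tx": 0,"ty": 0,"tz": 3,"turn": 0},
    {"tx": 0,"ty": 0,"tz": 6,"turn": 0},
    {"tx": 0,"ty": 0,"tz": 9,"turn": 0},
    {"tx": 0,"ty": 0,"tz": 12,"turn": 0},
    {"tx": -3,"ty": 0,"tz": 13,"turn": 0},
    {"tx": -6,"ty": 0,"tz": 13,"turn": 0},
    {"tx": -9,"ty": -0.5,"tz": 13,"turn": 0},
    {"tx": -12,"ty": -0.9,"tz": 13,"turn": 0},
    {"tx": -14,"ty": -1.3,"tz": 13,"turn": 0}
  ]
}}

```text
time: 9.85
tcp_pos: [0.3502, 0.2366, 0.1651]
ee_rot: [[0.105, -0.994, 0.0], [-0.994, -0.105, 0.001], [-0.001, -0.001, -1.0]]
wrist_force: [0.8, 0.2, -0.3]
opening: 0.0701
```

Run:
```python
from h import *
s=env.sense(); print(s['time'],s['tcp_pos'],s['opening'],s['wrist_force'])
p,d,c=cap('wrist','w7')
cv2.imwrite('pics/w7z.png',cv2.resize(p[:,:,::-1],(800,600)))
```

```text
9.85 [0.35024931 0.2366182  0.16510021] 0.07012248117916053 [ 0.77479366  0.16435541 -0.28377528]
```

View pics/w7z.png

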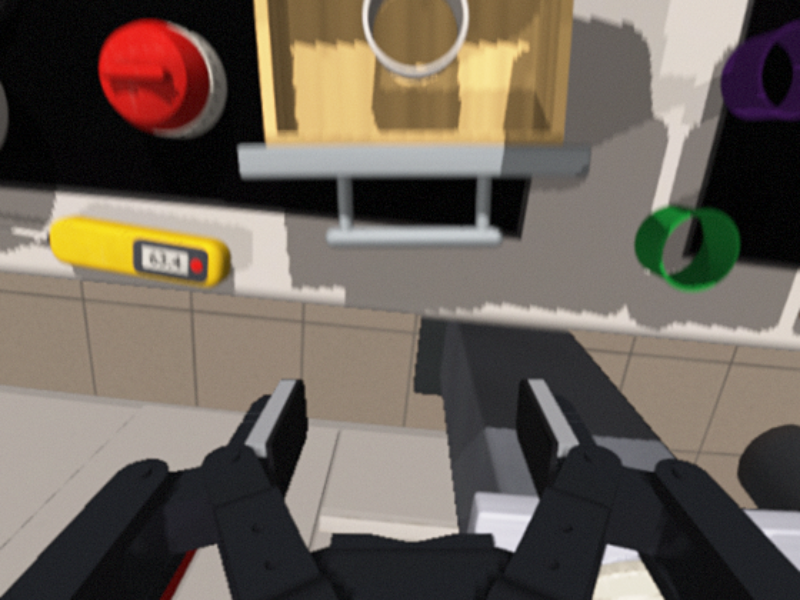

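The ring stands in the tray at (415,30) in the picture, let go. Now I'll close the fingers, come down in front of the bar at (415,235) and push.

Call:
{"fn": "apply_moves", "kwargs": {
  "deltas": [
    {"tx": -0.5,"ty": 0,"tz": -2,"turn": 0},
    {"tx": -0.5,"ty": 0,"tz": -5,"turn": 0},
    {"tx": -0.5,"ty": 0,"tz": -8,"turn": 0},
    {"tx": -0.5,"ty": 0,"tz": -10.5,"turn": 0},
    {"tx": -0.5,"ty": 0,"tz": -12.2,"turn": 0},
    {"tx": -0.5,"ty": 0,"tz": -12.8,"turn": 0},
    {"tx": -0.5,"ty": 0,"tz": -12.8,"turn": 0},
    {"tx": -0.5,"ty": 0,"tz": -12.8,"turn": 0}
  ],
  "grip": 0
}}

```text
time: 10.7
tcp_pos: [0.3474, 0.2377, 0.0373]
ee_rot: [[0.105, -0.995, 0.001], [-0.995, -0.105, 0.001], [-0.001, -0.001, -1.0]]
wrist_force: [-0.2, 0.6, 0.1]
opening: 0.0001
```

Call:
{"fn": "apply_moves", "kwargs": {
  "deltas": [
    {"tx": 1,"ty": 0.1,"tz": 0,"turn": 0},
    {"tx": 2,"ty": 0.2,"tz": 0,"turn": 0},
    {"tx": 3,"ty": 0.3,"tz": 0,"turn": 0},
    {"tx": 4.5,"ty": 0.5,"tz": 0,"turn": 0},
    {"tx": 6,"ty": 0.6,"tz": 0,"turn": 0},
    {"tx": 7.5,"ty": 0.8,"tz": 0,"turn": 0},
    {"tx": 9,"ty": 0.9,"tz": 0,"turn": 0},
    {"tx": 10.5,"ty": 1.1,"tz": 0,"turn": 0},
    {"tx": 11.5,"ty": 1.2,"tz": 0,"turn": 0},
    {"tx": 12.5,"ty": 1.3,"tz": 0,"turn": 0}
  ]
}}

```text
time: 11.7
tcp_pos: [0.4726, 0.2499, 0.0361]
ee_rot: [[0.104, -0.995, -0.0], [-0.995, -0.104, -0.0], [-0.0, 0.0, -1.0]]
wrist_force: [-1.5, -0.2, 2.1]
opening: -0.0002
```

Run:
```python
from h import *
s=env.sense(); print(s['time'],s['tcp_pos'],s['opening'],s['wrist_force'])
p,d,c=cap('side','s8')
cv2.imwrite('pics/s8z.png',cv2.resize(p[180:340,80:300][:,:,::-1],(800,580)))
```

```text
11.7 [0.47261359 0.24993492 0.03613604] -0.00016767624671649924 [-1.48006307 -0.17532471  2.08798047]
```

View pics/s8z.png

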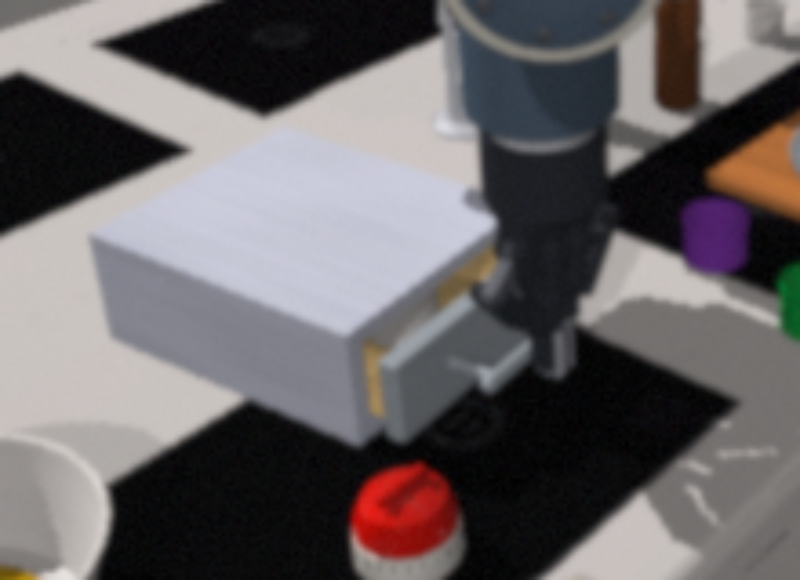

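The drawer is nearly home, with a gap of about 25 mm. I'll keep pushing gently.

Call:
{"fn": "apply_moves", "kwargs": {
  "deltas": [
    {"tx": 0.5,"ty": 0.05,"tz": 0,"turn": 0},
    {"tx": 1,"ty": 0.1,"tz": 0,"turn": 0},
    {"tx": 1.5,"ty": 0.15,"tz": 0,"turn": 0},
    {"tx": 1.8,"ty": 0.2,"tz": 0,"turn": 0},
    {"tx": 2.1,"ty": 0.2,"tz": 0,"turn": 0},
    {"tx": 2.1,"ty": 0.2,"tz": 0,"turn": 0}
  ]
}}

```text
time: 12.35
tcp_pos: [0.4913, 0.2518, 0.0361]
ee_rot: [[0.104, -0.995, -0.003], [-0.995, -0.104, -0.0], [0.0, 0.003, -1.0]]
wrist_force: [-5.2, 1.1, 2.4]
opening: 0.0005
```

Call:
{"fn": "apply_moves", "kwargs": {
  "deltas": [
    {"tx": 0.2,"ty": 0,"tz": 0,"turn": 0},
    {"tx": 0.4,"ty": 0,"tz": 0,"turn": 0},
    {"tx": 0.4,"ty": 0,"tz": 0,"turn": 0}
  ]
}}

```text
time: 12.65
tcp_pos: [0.4916, 0.2517, 0.0359]
ee_rot: [[0.103, -0.995, -0.009], [-0.995, -0.103, -0.001], [0.0, 0.009, -1.0]]
wrist_force: [-21.4, 3.4, 13.5]
opening: -0.0001
```

Force rose to 21 N with no further motion, so the drawer is at its hard stop. I'll back off along -x, rise and check.

Call:
{"fn": "apply_moves", "kwargs": {
  "deltas": [
    {"tx": -0.6,"ty": 0,"tz": 0,"turn": 0},
    {"tx": -2,"ty": -0.2,"tz": 0,"turn": 0},
    {"tx": -4.5,"ty": -0.4,"tz": 0,"turn": 0},
    {"tx": -6,"ty": -0.6,"tz": 2,"turn": 0},
    {"tx": -7,"ty": -2,"tz": 5,"turn": 0},
    {"tx": -7,"ty": -5,"tz": 9,"turn": 0},
    {"tx": -7,"ty": -9,"tz": 12,"turn": 0},
    {"tx": -6,"ty": -13,"tz": 14,"turn": 0},
    {"tx": -5,"ty": -17,"tz": 14,"turn": 0},
    {"tx": -4,"ty": -21,"tz": 14,"turn": 0}
  ],
  "grip": 0.5
}}

```text
time: 13.65
tcp_pos: [0.4578, 0.0407, 0.1778]
ee_rot: [[0.105, -0.994, 0.004], [-0.994, -0.105, 0.001], [-0.001, -0.004, -1.0]]
wrist_force: [0.1, 0.5, 0.5]
opening: 0.0424
```

Run:
```python
from h import *
s=env.sense(); print(s['time'],s['tcp_pos'],s['opening'],s['wrist_force'],s['joints'])
p,d,c=cap('side','s9')
cv2.imwrite('pics/s9z.png',cv2.resize(p[180:340,80:300][:,:,::-1],(800,580)))
p,d,c=cap('top','t9')
def W(u,v):return u,v
cv2.imwrite('pics/t9z.png',cv2.resize(p[150:290,140:360][:,:,::-1],None,fx=3.6,fy=3.6,interpolation=cv2.INTER_CUBIC))
```

```text
13.65 [0.45780459 0.04073316 0.17783875] 0.042431015810373264 [0.07431038 0.49326043 0.49296187] [ 2.47417066e+01  5.61587332e+00 -1.27906120e+01  3.51017416e-02
 -7.13486055e+01  7.12792962e+01]
```

View pics/s9z.png

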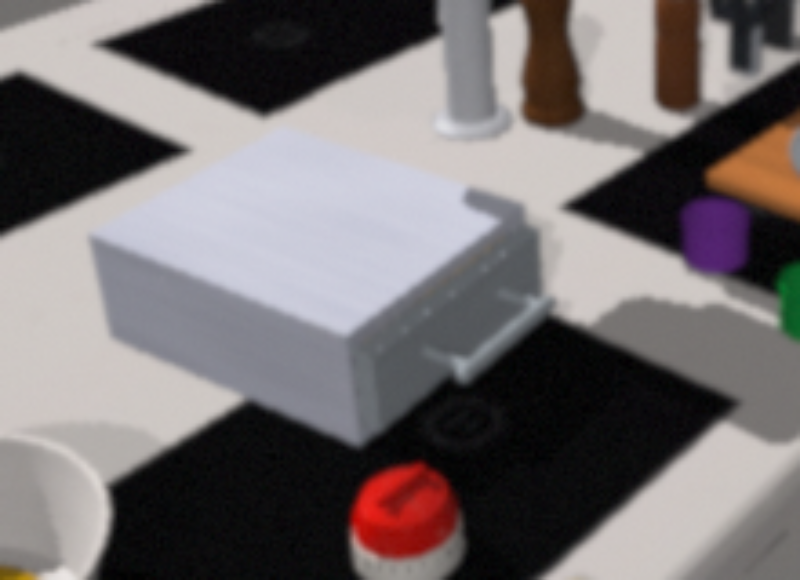

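View pics/t9z.png

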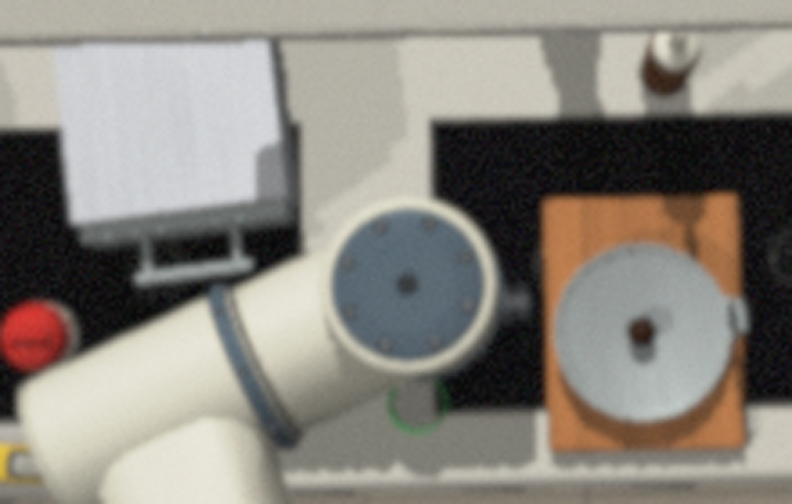

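The drawer is shut with its front panel flush, and the timer at (35,335) hasn't moved. Praline is still central at (641,332). Next I'll move the wrist camera over the handle.

Call:
{"fn": "apply_moves", "kwargs": {
  "deltas": [
    {"tx": -0.5,"ty": -1.5,"tz": 0.5,"turn": 0.5},
    {"tx": -1.5,"ty": -4,"tz": 1,"turn": 0.8},
    {"tx": -3,"ty": -8,"tz": 2,"turn": 0.8},
    {"tx": -5,"ty": -12,"tz": 2,"turn": 0.8},
    {"tx": -6,"ty": -16,"tz": 2,"turn": 0.8},
    {"tx": -7,"ty": -20,"tz": 2,"turn": 0.8},
    {"tx": -7.5,"ty": -23,"tz": 2,"turn": 0.8},
    {"tx": -7.8,"ty": -24.6,"tz": 2,"turn": 0.8},
    {"tx": -7.8,"ty": -24.6,"tz": 2,"turn": 0.8},
    {"tx": -7.8,"ty": -24.6,"tz": 2,"turn": 0.8}
  ]
}}

```text
time: 14.75
tcp_pos: [0.379, -0.2039, 0.1964]
ee_rot: [[0.118, -0.993, 0.001], [-0.993, -0.118, -0.0], [0.0, -0.001, -1.0]]
wrist_force: [-1.0, -0.4, 0.4]
opening: 0.0426
```

Run:
```python
from h import *
s=env.sense(); print(s['time'],s['tcp_pos'],s['opening'],np.degrees(np.arctan2(s['ee_rot'][1,0],s['ee_rot'][0,0])),s['joints'])
p,d,c=cap('wrist','w10'); print(c['origin'])
cv2.imwrite('pics/w10z.png',cv2.resize(p[:,:,::-1],(800,600)))
p,d,c=load('t9')
def W(X,Y):return 140+(X+.5)/3.6-.5,150+(Y+.5)/3.6-.5
print('bar',onz(c,*W(137,281),.047),onz(c,*W(253,264),.047))
```

```text
14.75 [ 0.37897116 -0.20387515  0.19635989] 0.04256243023144602 -83.2513779528826 [-7.25238032e+00  1.77192305e+00 -1.41859801e+01  4.44194285e-04
 -7.40071448e+01  1.04000883e+02]
[ 0.4581086  -0.19416886  0.33920247]
bar [0.49999072 0.30004229 0.047     ] [0.51233907 0.20134411 0.047     ]
```

View pics/w10z.png

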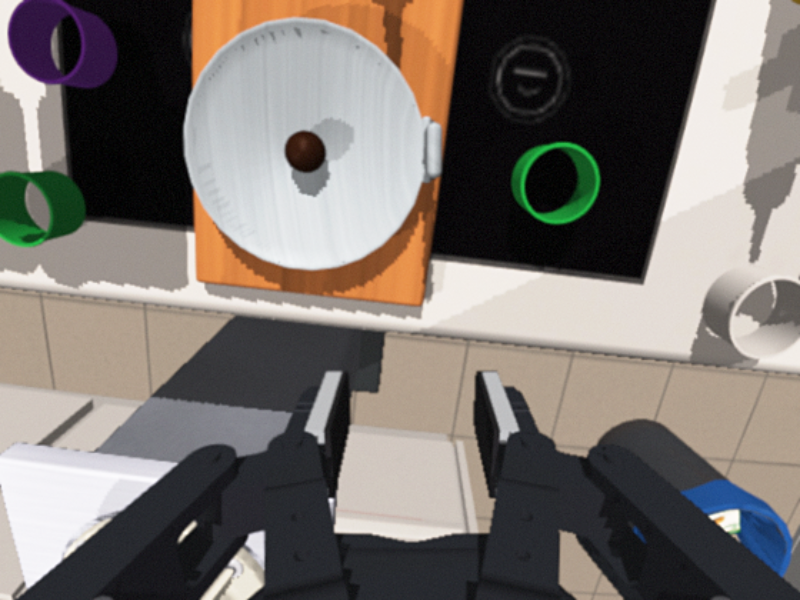

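Run:
```python
from h import *
p,d,c=load('w10')
cv2.imwrite('pics/w10h.png',cv2.resize(p[75:135,280:325][:,:,::-1],None,fx=10,fy=10,interpolation=cv2.INTER_CUBIC))
p,d,c=load('s9')
cv2.imwrite('pics/s9h.png',cv2.resize(p[230:310,160:240][:,:,::-1],None,fx=7,fy=7,interpolation=cv2.INTER_CUBIC))
```

```text
(no output)
```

View pics/w10h.png

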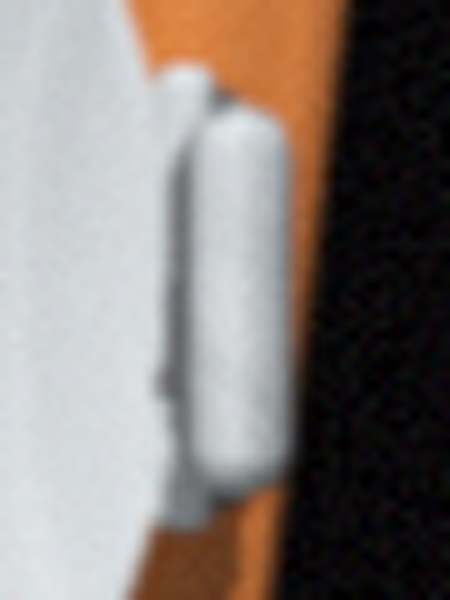

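View pics/s9h.png

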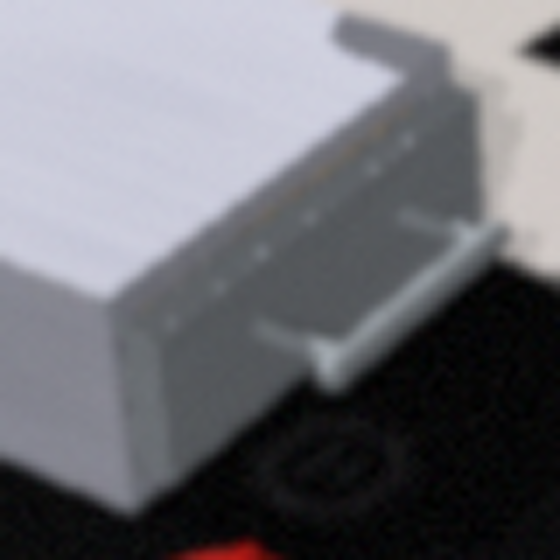

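Run:
```python
from h import *
p,d,c=load('w10')
def Z(X,Y): return 280+(X+.5)/10-.5,75+(Y+.5)/10-.5
f=lambda q,z=.09: onz(c,*Z(*q),z)
print('ctr',f((243,298)))
for a,b in [((198,150),(192,440)),((290,150),(293,440))]:
    v=f(a)-f(b); print(np.degrees(np.arctan2(v[1],v[0])),f(a),f(b))
print(f((243,105)),f((243,490)))
def Y(X,Y): return (X+.5)*.7-.5,(Y+.5)*.7-.5
print('praline',onz(c,*Y(305,151),.033)); 
pts=np.array([onz(c,*Y(*q),.037)[:2] for q in [(184,140),(425,140),(305,18),(308,269),(215,60),(400,60),(225,235),(395,230)]])
M=np.c_[2*pts,np.ones(len(pts))]; x=np.linalg.lstsq(M,(pts**2).sum(1),rcond=None)[0]; print('circle',x[:2],np.sqrt(x[2]+x[:2]@x[:2]))
B=[onz(c,*Y(*q),.015) for q in [(196,281),(421,304),(197,0),(467,0)]]
for b in B: print(b)
```

```text
ctr [ 0.45894913 -0.20598244  0.09      ]
6.083317401951721 [ 0.46878598 -0.20139228  0.09      ] [ 0.4484676 -0.2035577  0.09     ]
8.404523667459648 [ 0.46958466 -0.20800844  0.09      ] [ 0.44936173 -0.21099633  0.09      ]
[ 0.47224121 -0.20422278  0.09      ] [ 0.44533241 -0.20778991  0.09      ]
praline [ 0.44872356 -0.12762437  0.033     ]
circle [ 0.44870833 -0.12865549] 0.07596347074470869
[ 0.34822377 -0.04820729  0.015     ]
[ 0.350004   -0.21424018  0.015     ]
[ 0.53238221 -0.05060973  0.015     ]
[ 0.55023529 -0.21797595  0.015     ]
```

The handle top is centred at (0.459, -0.206), about 97° for the dish x axis, and the praline is within 1 mm of the dish middle. I'll approach the handle.

Call:
{"fn": "apply_moves", "kwargs": {
  "deltas": [
    {"tx": 2,"ty": 0,"tz": 0,"turn": 0.3},
    {"tx": 5,"ty": -0.1,"tz": 0,"turn": 0.3},
    {"tx": 7.5,"ty": -0.2,"tz": -1,"turn": 0.3},
    {"tx": 8,"ty": -0.2,"tz": -3,"turn": 0.3},
    {"tx": 8,"ty": -0.2,"tz": -6,"turn": 0.3},
    {"tx": 8,"ty": -0.2,"tz": -9,"turn": 0.3},
    {"tx": 8,"ty": -0.2,"tz": -11.5,"turn": 0.3},
    {"tx": 8,"ty": -0.2,"tz": -13.5,"turn": 0.3},
    {"tx": 8,"ty": -0.2,"tz": -14.5,"turn": 0.3},
    {"tx": 8,"ty": -0.2,"tz": -14.5,"turn": 0.3}
  ]
}}

```text
time: 15.8
tcp_pos: [0.4583, -0.2051, 0.0503]
ee_rot: [[0.125, -0.992, -0.002], [-0.992, -0.125, 0.0], [-0.001, 0.002, -1.0]]
wrist_force: [-0.2, 0.6, -0.3]
opening: 0.0425
```

Call:
{"fn": "apply_moves", "kwargs": {
  "deltas": [
    {"tx": 0,"ty": 0,"tz": 0,"turn": 0},
    {"tx": 0,"ty": 0,"tz": 0,"turn": 0},
    {"tx": 0,"ty": 0,"tz": 0,"turn": 0}
  ],
  "grip": 0.22
}}

```text
time: 16.1
tcp_pos: [0.4595, -0.2061, 0.0523]
ee_rot: [[0.124, -0.992, 0.002], [-0.992, -0.124, -0.0], [0.001, -0.002, -1.0]]
wrist_force: [0.3, -0.3, -0.0]
opening: 0.0189
```

Run:
```python
from h import *
s=env.sense(); print(s['time'],s['tcp_pos'],s['opening'],s['wrist_force'])
p,d,c=cap('wrist','w11')
cv2.imwrite('pics/w11z.png',cv2.resize(p[:,:,::-1],(800,600)))
```

```text
16.1 [ 0.45946747 -0.2060759   0.0523068 ] 0.018852100395252872 [ 0.31843877 -0.28401318 -0.04410293]
```

View pics/w11z.png

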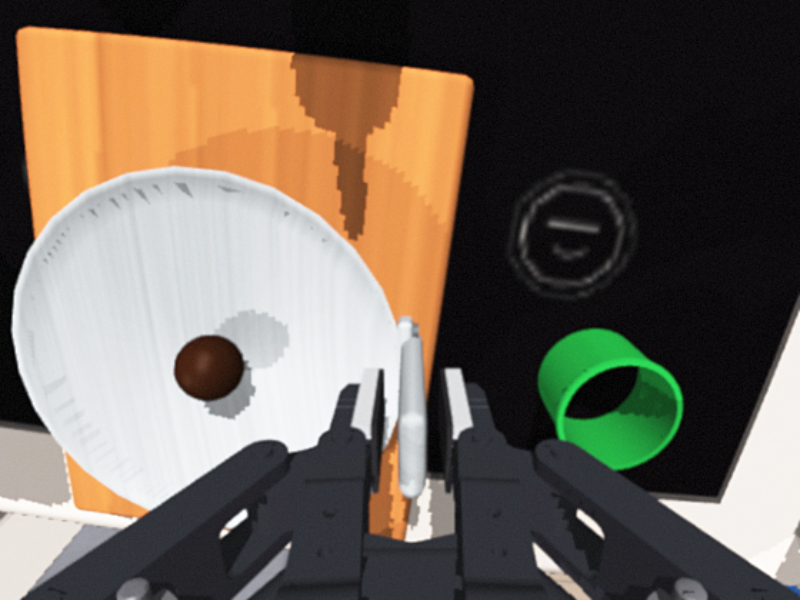

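The handle sits centred between the pads at (411,420). I'll close gently, raise the force, then lift slowly.

Call:
{"fn": "apply_moves", "kwargs": {
  "deltas": [
    {"tx": 0,"ty": 0,"tz": 0,"turn": 0},
    {"tx": 0,"ty": 0,"tz": 0,"turn": 0},
    {"tx": 0,"ty": 0,"tz": 0,"turn": 0},
    {"tx": 0,"ty": 0,"tz": 0,"turn": 0}
  ],
  "grip": 0,
  "force": 30
}}

```text
time: 16.55
tcp_pos: [0.459, -0.2062, 0.0518]
ee_rot: [[0.124, -0.992, 0.001], [-0.992, -0.124, -0.0], [0.0, -0.001, -1.0]]
wrist_force: [-0.8, 0.8, 5.9]
opening: 0.0077
```

Call:
{"fn": "apply_moves", "kwargs": {
  "deltas": [
    {"tx": 0,"ty": 0,"tz": 0,"turn": 0},
    {"tx": 0,"ty": 0,"tz": 0,"turn": 0},
    {"tx": 0,"ty": 0,"tz": 0,"turn": 0},
    {"tx": 0,"ty": 0,"tz": 0,"turn": 0}
  ],
  "grip": 0,
  "force": 100
}}

```text
time: 16.95
tcp_pos: [0.4591, -0.2062, 0.0519]
ee_rot: [[0.124, -0.992, 0.001], [-0.992, -0.124, -0.001], [0.001, -0.001, -1.0]]
wrist_force: [-1.7, 0.7, 6.9]
opening: 0.007
```

Call:
{"fn": "apply_moves", "kwargs": {
  "deltas": [
    {"tx": 0,"ty": 0,"tz": 0.1,"turn": 0},
    {"tx": 0,"ty": 0,"tz": 0.3,"turn": 0},
    {"tx": 0,"ty": 0,"tz": 0.6,"turn": 0},
    {"tx": 0,"ty": 0,"tz": 0.9,"turn": 0},
    {"tx": 0,"ty": 0,"tz": 1.2,"turn": 0},
    {"tx": 0,"ty": 0,"tz": 1.5,"turn": 0},
    {"tx": 0,"ty": 0,"tz": 1.8,"turn": 0},
    {"tx": 0,"ty": 0,"tz": 2,"turn": 0},
    {"tx": 0,"ty": 0,"tz": 2,"turn": 0}
  ]
}}

```text
time: 17.85
tcp_pos: [0.459, -0.206, 0.0716]
ee_rot: [[0.123, -0.992, 0.001], [-0.992, -0.123, -0.0], [0.0, -0.001, -1.0]]
wrist_force: [0.3, 0.2, -2.3]
opening: 0.0069
```

Run:
```python
from h import *
s=env.sense(); print(s['time'],s['tcp_pos'],s['opening'],s['wrist_force'])
p,d,c=cap('wrist','w12')
cv2.imwrite('pics/w12z.png',cv2.resize(p[:,:,::-1],(800,600)))
p,d,c=cap('side','s12')
cv2.imwrite('pics/s12z.png',cv2.resize(p[180:270,260:400][:,:,::-1],None,fx=5.5,fy=5.5,interpolation=cv2.INTER_CUBIC))
```

```text
17.85 [ 0.45895324 -0.2060359   0.07163977] 0.006905672103571234 [ 0.348606    0.18724435 -2.34915042]
```

View pics/w12z.png

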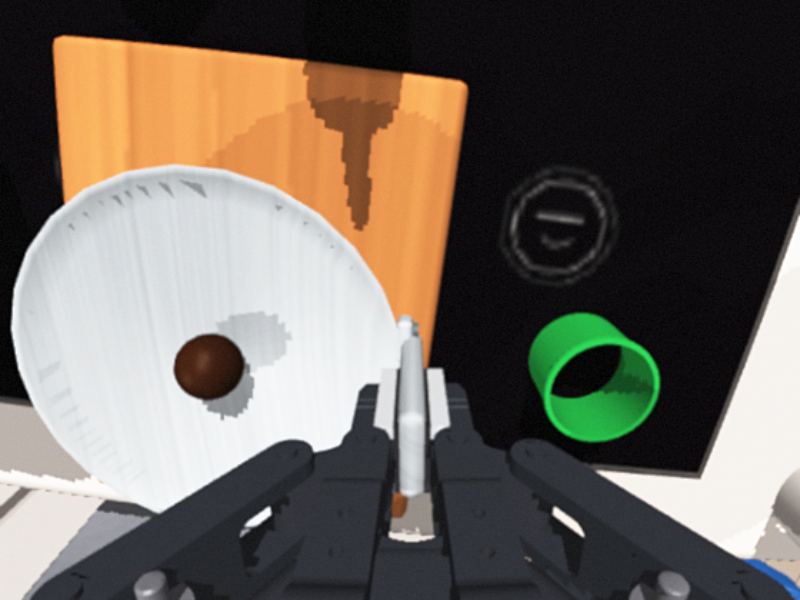

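View pics/s12z.png

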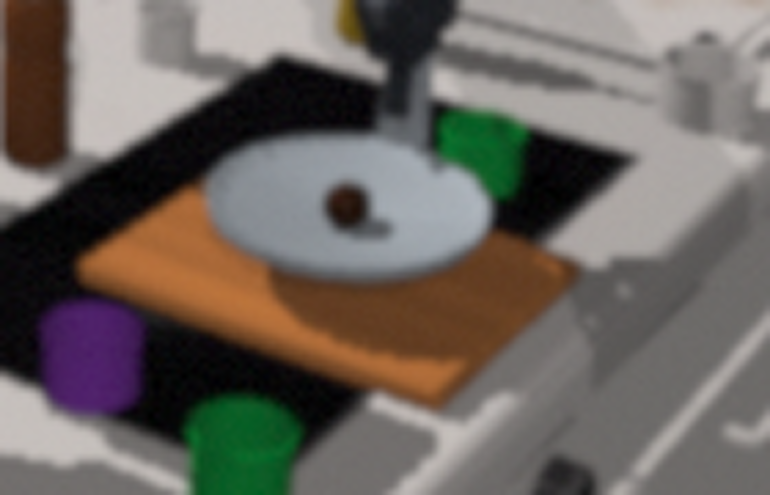

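The dish is lifted and stays level, with the praline unmoved at (209,367) and the dish pose unchanged relative to the gripper. I'll lift further and compute the arc about the dish middle.

Call:
{"fn": "apply_moves", "kwargs": {
  "deltas": [
    {"tx": 0,"ty": 0,"tz": 0.3,"turn": 0},
    {"tx": 0,"ty": 0,"tz": 0.8,"turn": 0},
    {"tx": 0,"ty": 0,"tz": 1.5,"turn": 0},
    {"tx": 0,"ty": 0,"tz": 2.3,"turn": 0},
    {"tx": 0,"ty": 0,"tz": 3.1,"turn": 0},
    {"tx": 0,"ty": 0,"tz": 3.9,"turn": 0},
    {"tx": 0,"ty": 0,"tz": 4.6,"turn": 0},
    {"tx": 0,"ty": 0,"tz": 5.2,"turn": 0},
    {"tx": 0,"ty": 0,"tz": 5.5,"turn": 0},
    {"tx": 0,"ty": 0,"tz": 5.5,"turn": 0}
  ]
}}

```text
time: 18.95
tcp_pos: [0.459, -0.206, 0.1267]
ee_rot: [[0.123, -0.992, 0.001], [-0.992, -0.123, -0.0], [0.0, -0.001, -1.0]]
wrist_force: [0.9, -0.2, -2.3]
opening: 0.0066
```

Run:
```python
from h import *
T=[[.7,2,4,6.5,9,11.5,14,16.5,19,21.5],[24,26.5,29,31.5,34,36.5,39,41.5,44,46.5],[49,51.5,54,56.5,59,61.5,64,66.5,69,71.5],[74,76.5,79,81.5,84,86.5,89,91.5,93.5,95],[96,96.7,97,97]]
t0=0
P=lambda t: 7.9*np.array([np.cos(np.radians(-83-t)),np.sin(np.radians(-83-t))])
for r in T:
    print([{"tx":round(float(v[0]),2),"ty":round(float(v[1]),2),"tz":0,"turn":-round(t-t0,2)} for t in r for v in [P(t)-P(t0)]]); t0=r[-1]
s=env.sense(); print(s['tcp_pos'],s['opening'])
```

```text
[{'tx': -0.1, 'ty': -0.01, 'tz': 0, 'turn': -0.7}, {'tx': -0.27, 'ty': -0.03, 'tz': 0, 'turn': -2}, {'tx': -0.55, 'ty': -0.05, 'tz': 0, 'turn': -4}, {'tx': -0.89, 'ty': -0.06, 'tz': 0, 'turn': -6.5}, {'tx': -1.24, 'ty': -0.05, 'tz': 0, 'turn': -9}, {'tx': -1.58, 'ty': -0.03, 'tz': 0, 'turn': -11.5}, {'tx': -1.93, 'ty': -0.0, 'tz': 0, 'turn': -14}, {'tx': -2.27, 'ty': 0.05, 'tz': 0, 'turn': -16.5}, {'tx': -2.61, 'ty': 0.11, 'tz': 0, 'turn': -19}, {'tx': -2.94, 'ty': 0.19, 'tz': 0, 'turn': -21.5}]
[{'tx': -0.33, 'ty': 0.09, 'tz': 0, 'turn': -2.5}, {'tx': -0.66, 'ty': 0.2, 'tz': 0, 'turn': -5.0}, {'tx': -0.98, 'ty': 0.32, 'tz': 0, 'turn': -7.5}, {'tx': -1.3, 'ty': 0.46, 'tz': 0, 'turn': -10.0}, {'tx': -1.61, 'ty': 0.61, 'tz': 0, 'turn': -12.5}, {'tx': -1.91, 'ty': 0.77, 'tz': 0, 'turn': -15.0}, {'tx': -2.21, 'ty': 0.95, 'tz': 0, 'turn': -17.5}, {'tx': -2.5, 'ty': 1.14, 'tz': 0, 'turn': -20.0}, {'tx': -2.78, 'ty': 1.34, 'tz': 0, 'turn': -22.5}, {'tx': -3.05, 'ty': 1.55, 'tz': 0, 'turn': -25.0}]
[{'tx': -0.26, 'ty': 0.22, 'tz': 0, 'turn': -2.5}, {'tx': -0.51, 'ty': 0.46, 'tz': 0, 'turn': 
[... 468 characters left out ...]
: -0.27, 'ty': 0.63, 'tz': 0, 'turn': -5.0}, {'tx': -0.38, 'ty': 0.96, 'tz': 0, 'turn': -7.5}, {'tx': -0.48, 'ty': 1.29, 'tz': 0, 'turn': -10.0}, {'tx': -0.57, 'ty': 1.62, 'tz': 0, 'turn': -12.5}, {'tx': -0.64, 'ty': 1.96, 'tz': 0, 'turn': -15.0}, {'tx': -0.69, 'ty': 2.3, 'tz': 0, 'turn': -17.5}, {'tx': -0.73, 'ty': 2.64, 'tz': 0, 'turn': -20.0}, {'tx': -0.75, 'ty': 2.92, 'tz': 0, 'turn': -22.0}, {'tx': -0.76, 'ty': 3.13, 'tz': 0, 'turn': -23.5}]
[{'tx': -0.0, 'ty': 0.14, 'tz': 0, 'turn': -1}, {'tx': -0.0, 'ty': 0.23, 'tz': 0, 'turn': -1.7}, {'tx': -0.0, 'ty': 0.28, 'tz': 0, 'turn': -2}, {'tx': -0.0, 'ty': 0.28, 'tz': 0, 'turn': -2}]
[ 0.45895681 -0.20602943  0.12670569] 0.006568033409637305
```

Call:
{"fn": "apply_moves", "kwargs": {
  "deltas": [
    {"tx": -0.1,"ty": 0,"tz": 0,"turn": -0.7},
    {"tx": -0.3,"ty": 0,"tz": 0,"turn": -2},
    {"tx": -0.55,"ty": -0.05,"tz": 0,"turn": -4},
    {"tx": -0.9,"ty": -0.05,"tz": 0,"turn": -6.5},
    {"tx": -1.25,"ty": -0.05,"tz": 0,"turn": -9},
    {"tx": -1.6,"ty": -0.03,"tz": 0,"turn": -11.5},
    {"tx": -1.95,"ty": 0,"tz": 0,"turn": -14},
    {"tx": -2.25,"ty": 0.05,"tz": 0,"turn": -16.5},
    {"tx": -2.6,"ty": 0.1,"tz": 0,"turn": -19},
    {"tx": -2.95,"ty": 0.2,"tz": 0,"turn": -21.5}
  ]
}}

```text
time: 19.95
tcp_pos: [0.4286, -0.204, 0.1259]
ee_rot: [[-0.252, -0.968, -0.001], [-0.968, 0.252, 0.0], [0.0, 0.001, -1.0]]
wrist_force: [0.2, -0.1, -2.2]
opening: 0.0069
```

Call:
{"fn": "apply_moves", "kwargs": {
  "deltas": [
    {"tx": -0.33,"ty": 0.1,"tz": 0,"turn": -2.5},
    {"tx": -0.65,"ty": 0.2,"tz": 0,"turn": -5},
    {"tx": -1,"ty": 0.3,"tz": 0,"turn": -7.5},
    {"tx": -1.3,"ty": 0.45,"tz": 0,"turn": -10},
    {"tx": -1.6,"ty": 0.6,"tz": 0,"turn": -12.5},
    {"tx": -1.9,"ty": 0.77,"tz": 0,"turn": -15},
    {"tx": -2.2,"ty": 0.95,"tz": 0,"turn": -17.5},
    {"tx": -2.5,"ty": 1.15,"tz": 0,"turn": -20},
    {"tx": -2.75,"ty": 1.35,"tz": 0,"turn": -22},
    {"tx": -2.85,"ty": 1.45,"tz": 0,"turn": -23}
  ]
}}

```text
time: 20.95
tcp_pos: [0.4001, -0.1893, 0.126]
ee_rot: [[-0.609, -0.793, -0.001], [-0.793, 0.609, 0.0], [0.0, 0.001, -1.0]]
wrist_force: [-0.2, -0.6, -2.8]
opening: 0.0068
```

Run:
```python
from h import *
s=env.sense(); print(s['time'],s['tcp_pos'],s['opening'],s['wrist_force'],np.degrees(np.arctan2(s['ee_rot'][1,0],s['ee_rot'][0,0])),s['joints'])
p,d,c=cap('wrist','w13')
cv2.imwrite('pics/w13z.png',cv2.resize(p[:,:,::-1],(800,600)))
t0=44.5
P=lambda t: 7.9*np.array([np.cos(np.radians(-83-t)),np.sin(np.radians(-83-t))])
for r in [[45.5,47.5,50,52.5,55,57.5,60,62.5,65,67.5],[70,72.5,75,77.5,80,82.5,85,87.5,90,92],[94,95.5,96.5,97,97]]:
    print([{"tx":round(float(v[0]),2),"ty":round(float(v[1]),2),"tz":0,"turn":-round(t-t0,2)} for t in r for v in [P(t)-P(t0)]]); t0=r[-1]
```

```text
20.95 [ 0.40010114 -0.18930557  0.12599356] 0.006788284434942504 [-0.23451751 -0.56021212 -2.81423046] -127.51966239757044 [-4.91343761e+00  6.16963074e+00 -2.01594991e+01 -1.04087775e-02
 -6.37222747e+01  5.73983792e+01]
[{'tx': -0.11, 'ty': 0.08, 'tz': 0, 'turn': -1.0}, {'tx': -0.32, 'ty': 0.26, 'tz': 0, 'turn': -3.0}, {'tx': -0.58, 'ty': 0.49, 'tz': 0, 'turn': -5.5}, {'tx': -0.83, 'ty': 0.73, 'tz': 0, 'turn': -8.0}, {'tx': -1.06, 'ty': 0.98, 'tz': 0, 'turn': -10.5}, {'tx': -1.29, 'ty': 1.24, 'tz': 0, 'turn': -13.0}, {'tx': -1.5, 'ty': 1.51, 'tz': 0, 'turn': -15.5}, {'tx': -1.7, 'ty': 1.79, 'tz': 0, 'turn': -18.0}, {'tx': -1.89, 'ty': 2.08, 'tz': 0, 'turn': -20.5}, {'tx': -2.07, 'ty': 2.38, 'tz': 0, 'turn': -23.0}]
[{'tx': -0.16, 'ty': 0.3, 'tz': 0, 'turn': -2.5}, {'tx': -0.31, 'ty': 0.61, 'tz': 0, 'turn': -5.0}, {'tx': -0.45, 'ty': 0.93, 'tz': 0, 'turn': -7.5}, {'tx': -0.57, 'ty': 1.25, 'tz': 0, 'turn': -10.0}, {'tx': -0.68, 'ty': 1.58, 'tz': 0, 'turn': -12.5}, {'tx': -0.77, 'ty': 1.91, 'tz': 0, 'turn': -15.0}, {'tx': -0.85, 'ty': 2.25, 'tz': 0, 'turn': -17.5}, {'tx': -0.92, 'ty': 2.59, 'tz': 0, 'turn': -20.0}, {'tx': -0.97, 'ty': 2.93, 'tz': 0, 'turn': -22.5}, {'tx': -0.99, 'ty': 3.2, 'tz': 0, 'turn': -24.5}]
[{'tx': -0.02, 'ty': 0.28, 'tz': 0, 'turn': -2}, {'tx': -0.03, 'ty': 0.48, 'tz': 0, 'turn': -3.5}, {'tx': -0.03, 'ty': 0.62, 'tz': 0, 'turn': -4.5}, {'tx': -0.03, 'ty': 0.69, 'tz': 0, 'turn': -5}, {'tx': -0.03, 'ty': 0.69, 'tz': 0, 'turn': -5}]
```

View pics/w13z.png

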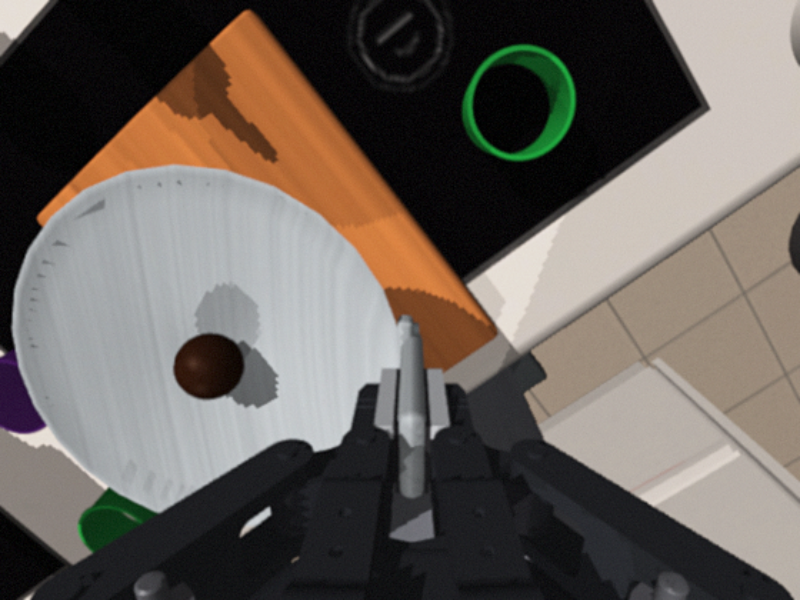

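The praline is still at (209,367), so I'll go on with the turn.

Call:
{"fn": "apply_moves", "kwargs": {
  "deltas": [
    {"tx": -0.1,"ty": 0.1,"tz": 0,"turn": -1},
    {"tx": -0.3,"ty": 0.25,"tz": 0,"turn": -3},
    {"tx": -0.6,"ty": 0.5,"tz": 0,"turn": -5.5},
    {"tx": -0.85,"ty": 0.75,"tz": 0,"turn": -8},
    {"tx": -1.05,"ty": 1,"tz": 0,"turn": -10.5},
    {"tx": -1.3,"ty": 1.25,"tz": 0,"turn": -13},
    {"tx": -1.5,"ty": 1.5,"tz": 0,"turn": -15.5},
    {"tx": -1.7,"ty": 1.8,"tz": 0,"turn": -18},
    {"tx": -1.9,"ty": 2.1,"tz": 0,"turn": -20.5},
    {"tx": -2.05,"ty": 2.4,"tz": 0,"turn": -23}
  ]
}}

```text
time: 22.0
tcp_pos: [0.38, -0.1654, 0.1262]
ee_rot: [[-0.871, -0.492, -0.0], [-0.492, 0.871, 0.0], [0.0, 0.0, -1.0]]
wrist_force: [0.1, -0.2, -2.1]
opening: 0.0066
```

Call:
{"fn": "apply_moves", "kwargs": {
  "deltas": [
    {"tx": -0.15,"ty": 0.3,"tz": 0,"turn": -2.5},
    {"tx": -0.3,"ty": 0.6,"tz": 0,"turn": -5},
    {"tx": -0.45,"ty": 0.95,"tz": 0,"turn": -7.5},
    {"tx": -0.55,"ty": 1.25,"tz": 0,"turn": -10},
    {"tx": -0.7,"ty": 1.6,"tz": 0,"turn": -12.5},
    {"tx": -0.75,"ty": 1.9,"tz": 0,"turn": -15},
    {"tx": -0.85,"ty": 2.25,"tz": 0,"turn": -17.5},
    {"tx": -0.9,"ty": 2.6,"tz": 0,"turn": -20},
    {"tx": -0.95,"ty": 2.9,"tz": 0,"turn": -22.5},
    {"tx": -1,"ty": 3.2,"tz": 0,"turn": -24.5}
  ]
}}

```text
time: 23.0
tcp_pos: [0.3701, -0.1333, 0.1262]
ee_rot: [[-0.996, -0.086, -0.0], [-0.086, 0.996, 0.0], [0.0, 0.0, -1.0]]
wrist_force: [0.3, -0.9, -1.7]
opening: 0.0071
```

Call:
{"fn": "apply_moves", "kwargs": {
  "deltas": [
    {"tx": 0,"ty": 0.3,"tz": 0,"turn": -2},
    {"tx": 0,"ty": 0.5,"tz": 0,"turn": -3.5},
    {"tx": 0,"ty": 0.6,"tz": 0,"turn": -4.5},
    {"tx": 0,"ty": 0.65,"tz": 0,"turn": -5},
    {"tx": 0,"ty": 0.7,"tz": 0,"turn": -5},
    {"tx": 0,"ty": 0.7,"tz": 0,"turn": -5},
    {"tx": 0,"ty": 0.7,"tz": 0,"turn": -5},
    {"tx": 0,"ty": 0.7,"tz": 0,"turn": -5}
  ]
}}

```text
time: 23.8
tcp_pos: [0.3702, -0.1265, 0.1263]
ee_rot: [[-1.0, -0.002, 0.0], [-0.002, 1.0, 0.0], [-0.0, 0.0, -1.0]]
wrist_force: [0.4, 0.6, -2.5]
opening: 0.0067
```

Run:
```python
from h import *
s=env.sense(); print(s['time'],s['tcp_pos'],s['opening'],s['wrist_force'],np.degrees(np.arctan2(s['ee_rot'][1,0],s['ee_rot'][0,0])),s['ee_rot'][:,2])
p,d,c=cap('wrist','w14')
cv2.imwrite('pics/w14z.png',cv2.resize(p[:,:,::-1],(800,600)))
p,d,c=cap('top','t14')
cv2.imwrite('pics/t14z.png',cv2.resize(p[150:290,140:440][:,:,::-1],None,fx=2.6,fy=2.6,interpolation=cv2.INTER_CUBIC))
p,d,c=cap('side','s14')
cv2.imwrite('pics/s14.png',p[:,:,::-1])
```

```text
23.8 [ 0.37024815 -0.12651445  0.12627492] 0.0067372534690985095 [ 0.43524385  0.59211508 -2.45617534] -179.91102959448102 [ 9.61789318e-06  5.29596206e-05 -9.99999999e-01]
```

View pics/w14z.png

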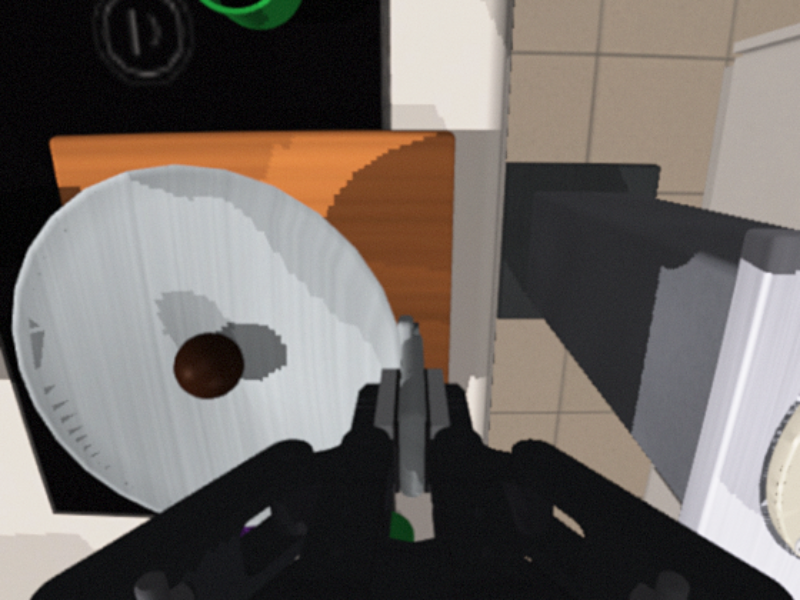

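View pics/s14.png

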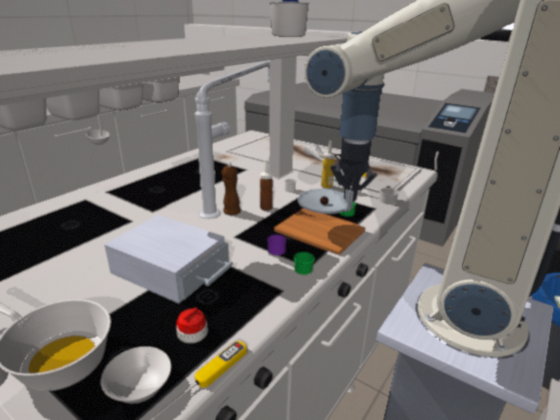

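View pics/t14z.png

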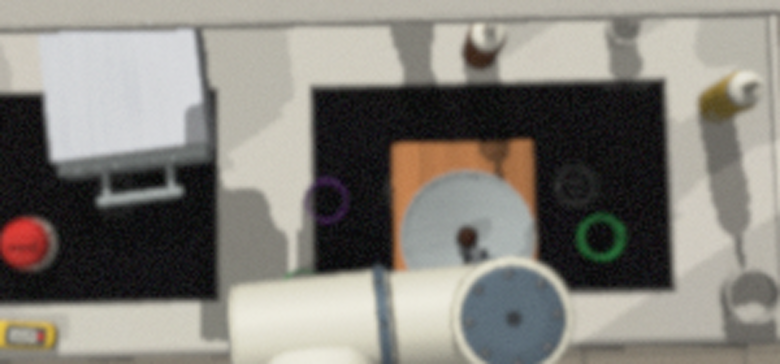

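The dish is level over the board with its handle toward the robot. The praline is unmoved at (209,365), the drawer is shut, and the timer and bottle are where they started. I'll hand in the job.

Run:
```python
from h import *
print(env.sense()['dq'].round(2)); print(env.sign_off())
```

```text
[-0.01 -0.03 -0.06 -0.07  0.03 -0.02]
the job is handed in; nothing more can be done
None
```

I carried out the whole task and handed it in at about 24 s of the 67 s allowed; sign-off reports no verdict.

- **Ring and drawer:** I lifted the ring straight off the praline, set it standing in the drawer tray and let it go. I then pushed the drawer until it stopped moving and the push force rose to 21 N. The side picture showed the front panel flush and no tray visible. I could not see the ring once the drawer was shut.
- **Dish:** I gripped the handle with 100 N, lifted it about 7.5 cm and turned it 97° about its own middle. At the end the handle pointed straight back toward the robot (gripper yaw 179.9°) and the arm was practically still. From the grip position I put the dish middle about 1 cm from the board's middle.
- **Praline and level:** In the wrist pictures the praline and dish looked unchanged relative to the gripper from before the lift to the end. Before the grasp I measured the praline about 1 mm from the dish's middle.
- **Timer and bottle:** Neither looked moved in the last pictures. I compared them by eye and did not measure them.

**Disagreement:** from the pictures the drawer bar moved about 124 mm, while I had estimated the drawer open by about 132 mm. The bar's distance from the lid edge (about 48 mm, where I expect about 47 mm when shut, assuming a 12 mm front panel) agrees with fully shut. I put the difference down to calibration and measuring error.

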